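# Shut down the slip bench

## Robot

A 6-joint arm with a two-finger parallel gripper is mounted at the origin on the work surface; the furniture and walls round the work are solid. World frame = base frame: x ahead of the robot, y to its left, z up, the work surface at z = 0. Lengths are in m, angles in rad, forces in N, time in s.
With the tool pointing down it reaches from about 0.35 to 0.775 m from the base axis. Payload 5.5 kg.
Tool frame: the origin (TCP) lies on the centre line of the jaws, within the pads' length; the fingertips stand 14 mm ahead of it and the grasp point (between the pads) lies 5 mm behind it; z points along the fingers, y is the direction in which the jaws open and shut (so a half turn about z gives the same grasp; the last joint's range is limited). The gripper opens to 85 mm and grips with 20 to 120 N. Pads are 22 mm wide; open, the fingers measure 114 mm over their backs; the gripper's body (76 mm by 85 mm) begins 54 mm behind the grasp point. The pads swing forward as they close: fully open they stand 13 mm farther back than shut.
Start: joints at [1.183, 0.313, 0.046, 1.304, 0, 1.431], TCP at [0.141, 0.557, 0.245] pointing down, gripper open.
Joint ranges: [-2.76, 2.76], [-0.86, 1.69], [-1.03, 1.26], [-2.2, 2.34], [-1.47, 1.5], [-3.14, 3.14]. Speed limits (rad/s): [2.57, 2.57, 3.14, 3.14, 3.14, 3.14].

## Interface

Orientations are given as a unit quaternion [w, x, y, z].
In Python, from station import env gives the robot as it stands.
- The arm moves only by the tool servo_tool, never from a script. Its argument "deltas" is a list of rows, each a list of 3 entries, a list of its own where there are three numbers: the turn, a rotation vector about the tool's x, y, z in degrees, then the shift along the tool's x, y, z in m, then the opening in per cent of the stroke, from 0 (shut) to 100 (fully open). In form: [[[rx, ry, rz], [x, y, z], jaw], ...]. A call has exactly 10 rows; each row is the pose to reach, as a shift and turn from the pose commanded when the call began, along the tool's axes at that moment; what a row does not reach only later rows make up. A row lasts 1/10 s, in which the tool goes at most 50 mm and 8.59 degrees, less where a joint would pass 70% of its speed; a pose out of reach is approached as far as the arm can. A call with a gripper value outside its range is refused whole. The fingers move at their own pace and stop on an object; "grip_force" is the grip in N (left out, the last holds). Time passes only in rows, so rows that repeat a pose let the fingers close, or fill a call up. It gives the time, the measured TCP pose, the force and the opening at its end, in the units of the state.
- env.get_obs(): the state, without advancing time (a new reading comes with each control period).
- env.camera(name): name is "scene" or "top"; returns a dict with "color" (384x512x3 uint8, red, green, blue), "range_z" (384x512 float32, m along the optical axis (not along the pixel's ray), 0 where there is no reading), "intrinsics" (3x3 intrinsics, pixels), "R" (3x3) and "t" (3): a world point X has camera coordinates R X + t. Camera axes: x right, y down, z forward; pixel columns grow to the right and rows downward; lengths in m; the calibration is good to about 2 mm. A picture is of the moment at which its call begins.
- env.sign_off(): hands the job in, once; it reports no verdict.
Trained networks look in a picture, given as the dict that the camera call returned (one of the last four; its "shot" number tells which), for a name from the list of things; names that differ only in an ending like _2 or _b are one class to them, and where a whole thing is asked for, a point or a joint stands for the part that bears it (a point fixed in the world has none). Each returns a list of dicts, best first, with "conf" (0 to 1); they miss things now and then, are a little off and sometimes report something else, mostly with a low value. They report only what shows in the picture. A call takes as long as a camera call.
- env.find_in(picture, thing): "location" ([x, y, z] in m, in world coordinates, good to about 4 mm: the middle of the surface that is visible of it).
The state is a dict: "clock": time; "joint_pos": joint angles; "joint_velocities": joint speeds; "effort": joint torques, N m; "tcp_pos": TCP position; "tool_rot": TCP orientation; "wrist_force": force on the tool from outside, world axes, zero at the start; "torque": the same for the moment, N m; "finger_gap": opening from 0.0 (shut) to 1.0 (fully open).
Only numpy, scipy, OpenCV 4.12 (cv2) and the standard library are available. Lean on these libraries where they do the work, as an engineer would, in place of code of your own. Each camera call takes 0.05 s, during which the arm holds its last target. There are 200 camera calls.

## Task

Shut the slip bench down for the night: put the modelling tool and the slip brush that lie across two of the pots into the tool tray, lying flat along it, and close every slip pot with a lid, seated level on its rim (any lid fits any pot; a spare may stay where it is). The slip line has been flushed, so leave its tap half open, the red handle at 45 degrees to the pipe, for the ball to dry. Tip no pot over.

Things in the scene. Friction and masses are not known exactly. Their poses are not given: they have to be found in the camera images.
- pot_1: open glazed slip pot, slate blue, round, loose, 400 g: 69 mm outside diameter, rim level 68 mm high, wall about 5 mm (mouth 56 mm clear). Origin at the centre of its underside, z up along the pot's axis. The modelling tool lies across its mouth at the start.
- pot_2: open glazed slip pot, slate blue, round, loose, 400 g: 69 mm outside diameter, rim level 68 mm high, wall about 5 mm (mouth 56 mm clear). Origin at the centre of its underside, z up along the pot's axis. The slip brush lies across its mouth at the start.
- pot_3: open glazed slip pot, slate blue, round, loose, 400 g: 69 mm outside diameter, rim level 68 mm high, wall about 5 mm (mouth 56 mm clear). Origin at the centre of its underside, z up along the pot's axis. Not there in every run.
- pot_4: open glazed slip pot, slate blue, round, loose, 400 g: 69 mm outside diameter, rim level 68 mm high, wall about 5 mm (mouth 56 mm clear). Origin at the centre of its underside, z up along the pot's axis. Not there in every run.
- lid_1: loose glazed lid, dark slate, 120 g; the four are alike, each fits any pot. Origin at the centre of its underside, z up: spigot 47 mm wide from z 0 to 9 mm (drops inside the rim), flange 66 mm wide from 9 to 16 mm, round knob 26 mm wide from 22 to 52 mm. Starts upright on the table. Seated, its origin is 59 mm above the pot's, on the pot's axis, with up to 5 mm of play.
- lid_2: loose glazed lid, dark slate, 120 g; the four are alike, each fits any pot. Origin at the centre of its underside, z up: spigot 47 mm wide from z 0 to 9 mm (drops inside the rim), flange 66 mm wide from 9 to 16 mm, round knob 26 mm wide from 22 to 52 mm. Starts upright on the table. Seated, its origin is 59 mm above the pot's, on the pot's axis, with up to 5 mm of play.
- lid_3: loose glazed lid, dark slate, 120 g; the four are alike, each fits any pot. Origin at the centre of its underside, z up: spigot 47 mm wide from z 0 to 9 mm (drops inside the rim), flange 66 mm wide from 9 to 16 mm, round knob 26 mm wide from 22 to 52 mm. Starts upright on the table. Seated, its origin is 59 mm above the pot's, on the pot's axis, with up to 5 mm of play.
- lid_4: loose glazed lid, dark slate, 120 g; the four are alike, each fits any pot. Origin at the centre of its underside, z up: spigot 47 mm wide from z 0 to 9 mm (drops inside the rim), flange 66 mm wide from 9 to 16 mm, round knob 26 mm wide from 22 to 52 mm. Starts upright on the table. Seated, its origin is 59 mm above the pot's, on the pot's axis, with up to 5 mm of play.
- modelling_tool: boxwood modelling tool, 182 mm long, 16 mm wide, 9 mm thick, 18 g, lying flat across the rim of pot_1. Origin at the centre of its underside, its length along its own y (solid enough to grip from y -70 to +70 mm, there 12 mm wide).
- slip_brush: slip brush with a blue handle, 212 mm long, 11 mm thick, 20 g, lying across the rim of pot_2. Origin below the middle of its length (its axis is 5.5 mm above the origin), its length along its own y, bristles at -y; the handle can be gripped from y -50 to +100 mm, there 8 mm wide.
- tool_tray: fixed shallow dark steel tool tray, 84 x 240 mm outside, 12 mm high, walls and floor 4 mm thick. Origin at the centre of its underside, long side along its y, floor at z 4 mm.
- slip_tap: fixed tap of the slip line: a steel standpipe 26 mm thick with a brass ball valve and a down spout on a foot plate. Origin at the foot of the standpipe; the horizontal pipe runs from the standpipe along its own -x at 115 mm height, spout 118 mm out, pipe top at 128 mm. Nothing stands higher than the handle.
- tap_handle (a joint): angle of the valve's red lever handle (rad), turning about the vertical stem: 0 = closed, handle square across the pipe (pointing to slip_tap's +y); 1.57 = fully open, handle in line with the pipe, pointing to the spout (slip_tap's -x); it grows anticlockwise seen from above. Half open is 0.785. Stiff: it stays where it is left, and takes about 2 to 3 N at the grip.
- tap_stem (a point): point on the valve stem's vertical axis, at the height of the handle's grip (165 mm).
- handle_grip (a point): middle of the handle's red sleeve, 72 mm from the stem axis; the sleeve is 56 mm long (along the handle), 18 mm wide and 14 mm high (z 158 to 172 mm), free to grip across its width from above.

How it is judged:
At the end, for the whole second after the job is handed in: Each pot is upright with a lid seated: within 7 mm of its axis, flange on the rim, level within 0.06 rad; tool and brush lie level on the tray floor, middles within 36 mm across and 35 mm along of the tray's middle; tap handle at 0.785 +- 0.1 rad; all at rest (((horizontal distance between lid_1 and pot_1 below 0.007 m and z of lid_1 in the frame of pot_1 between 0.055 and 0.0635 m and angle between the z axis of lid_1 and the z axis of pot_1, either way round below 0.06 rad and angle between lid_1's own z axis and vertical below 0.06 rad) or (horizontal distance between lid_2 and pot_1 below 0.007 m and z of lid_2 in the frame of pot_1 between 0.055 and 0.0635 m and angle between the z axis of lid_2 and the z axis of pot_1, either way round below 0.06 rad and angle between lid_2's own z axis and vertical below 0.06 rad) or (horizontal distance between lid_3 and pot_1 below 0.007 m and z of lid_3 in the frame of pot_1 between 0.055 and 0.0635 m and angle between the z axis of lid_3 and the z axis of pot_1, either way round below 0.06 rad and angle between lid_3's own z axis and vertical below 0.06 rad) or (horizontal distance between lid_4 and pot_1 below 0.007 m and z of lid_4 in the frame of pot_1 between 0.055 and 0.0635 m and angle between the z axis of lid_4 and the z axis of pot_1, either way round below 0.06 rad and angle between lid_4's own z axis and vertical below 0.06 rad)) and ((horizontal distance between lid_1 and pot_2 below 0.007 m and z of lid_1 in the frame of pot_2 between 0.055 and 0.0635 m and angle between the z axis of lid_1 and the z axis of pot_2, either way round below 0.06 rad and angle between lid_1's own z axis and vertical below 0.06 rad) or (horizontal distance between lid_2 and pot_2 below 0.007 m and z of lid_2 in the frame of pot_2 between 0.055 and 0.0635 m and angle between the z axis of lid_2 and the z axis of pot_2, either way round below 0.06 rad and angle between lid_2's own z axis and vertical below 0.06 rad) or (horizontal distance between lid_3 and pot_2 below 0.007 m and z of lid_3 in the frame of pot_2 between 0.055 and 0.0635 m and angle between the z axis of lid_3 and the z axis of pot_2, either way round below 0.06 rad and angle between lid_3's own z axis and vertical below 0.06 rad) or (horizontal distance between lid_4 and pot_2 below 0.007 m and z of lid_4 in the frame of pot_2 between 0.055 and 0.0635 m and angle between the z axis of lid_4 and the z axis of pot_2, either way round below 0.06 rad and angle between lid_4's own z axis and vertical below 0.06 rad)) and ((horizontal distance between lid_1 and pot_3 below 0.007 m and z of lid_1 in the frame of pot_3 between 0.055 and 0.0635 m and angle between the z axis of lid_1 and the z axis of pot_3, either way round below 0.06 rad and angle between lid_1's own z axis and vertical below 0.06 rad) or (horizontal distance between lid_2 and pot_3 below 0.007 m and z of lid_2 in the frame of pot_3 between 0.055 and 0.0635 m and angle between the z axis of lid_2 and the z axis of pot_3, either way round below 0.06 rad and angle between lid_2's own z axis and vertical below 0.06 rad) or (horizontal distance between lid_3 and pot_3 below 0.007 m and z of lid_3 in the frame of pot_3 between 0.055 and 0.0635 m and angle between the z axis of lid_3 and the z axis of pot_3, either way round below 0.06 rad and angle between lid_3's own z axis and vertical below 0.06 rad) or (horizontal distance between lid_4 and pot_3 below 0.007 m and z of lid_4 in the frame of pot_3 between 0.055 and 0.0635 m and angle between the z axis of lid_4 and the z axis of pot_3, either way round below 0.06 rad and angle between lid_4's own z axis and vertical below 0.06 rad)) and ((horizontal distance between lid_1 and pot_4 below 0.007 m and z of lid_1 in the frame of pot_4 between 0.055 and 0.0635 m and angle between the z axis of lid_1 and the z axis of pot_4, either way round below 0.06 rad and angle between lid_1's own z axis and vertical below 0.06 rad) or (horizontal distance between lid_2 and pot_4 below 0.007 m and z of lid_2 in the frame of pot_4 between 0.055 and 0.0635 m and angle between the z axis of lid_2 and the z axis of pot_4, either way round below 0.06 rad and angle between lid_2's own z axis and vertical below 0.06 rad) or (horizontal distance between lid_3 and pot_4 below 0.007 m and z of lid_3 in the frame of pot_4 between 0.055 and 0.0635 m and angle between the z axis of lid_3 and the z axis of pot_4, either way round below 0.06 rad and angle between lid_3's own z axis and vertical below 0.06 rad) or (horizontal distance between lid_4 and pot_4 below 0.007 m and z of lid_4 in the frame of pot_4 between 0.055 and 0.0635 m and angle between the z axis of lid_4 and the z axis of pot_4, either way round below 0.06 rad and angle between lid_4's own z axis and vertical below 0.06 rad)) and angle between each of pot_1, pot_2, pot_3, pot_4's own z axis and vertical below 0.08 rad and value of joint tap_handle between 0.685 and 0.885 rad and x of modelling_tool in the frame of tool_tray between -0.036 and 0.036 m and y of modelling_tool in the frame of tool_tray between -0.035 and 0.035 m and z of each of modelling_tool, slip_brush in the frame of tool_tray below 0.0095 m and angle between modelling_tool's own y axis and vertical between 1.45 and 1.69 rad and x of slip_brush in the frame of tool_tray between -0.036 and 0.036 m and y of slip_brush in the frame of tool_tray between -0.035 and 0.035 m and angle between slip_brush's own y axis and vertical between 1.45 and 1.69 rad and linear speed of each of pot_1, pot_2, pot_3, pot_4, lid_1, lid_2, lid_3, lid_4, modelling_tool, slip_brush below 0.02 m/s); the robot touches nothing.
It fails at once if a pot is tipped over (angle between any of pot_1, pot_2, pot_3, pot_4's own z axis and vertical above 0.6 rad).
Of pot_3, pot_4 only 1 to 2 are there at a start; the rules pass over those that are not, and their reading is None.
At some moment in a run one of pot_3, pot_4 may be knocked a few centimetres aside while the robot is not near it.
It also fails if it takes over 208 s, if anything falls off the work surface, if the arm or the gripper's body presses on something with over 40 N, if the wrist force passes 120 N, or if a joint passes its speed limit or range.

## Working session

There is one attempt and no reset: what is moved stays moved. The work goes in short steps, Python scripts to look and compute and a tool call to move; the robot and the scene stay as the last step left them, time stands still between calls to the robot, and variables do not carry over. Pictures are saved under pics/ and viewed, about 12 in all and at most 16, crops included, and the job is handed in when it is done.

Besides the shell and the picture viewer there is one more tool, called after "Call:" by a JSON object that holds its "op" and its "data", one argument or row to a line. servo_tool: Moves the arm, as the interface text tells. Its arguments: {"type":"object","properties":{"deltas":{"type":"array"},"grip_force":{"type":"number"}},"required":["deltas"]}

```bash
ls; mkdir -p pics; python3 - <<'E'
from station import env
import cv2,numpy as np
o=env.get_obs(); print({k:np.round(v,3).tolist() for k,v in o.items()})
for n in("top","scene"):
    p=env.camera(n); cv2.imwrite(f"pics/{n}0.png",cv2.resize(p["color"][:,:,::-1],(800,600)))
    print(n,p["R"].round(3).tolist(),p["t"].round(3).tolist(),p["intrinsics"].round(1).tolist())
    for t in("pot_1","lid_1","modelling_tool","slip_brush","tool_tray","slip_tap","tap_handle","handle_grip","tap_stem"):
        try:
            for d in env.find_in(p,t): print(t,round(d["conf"],2),np.round(d["location"],3).tolist())
        except Exception as e: print(t,e)
E
```

```text
pics
{'clock': 0.0, 'joint_pos': [1.183, 0.314, 0.045, 1.304, 0.0, 1.431], 'joint_velocities': [-0.002, 0.001, 0.001, 0.001, 0.0, -0.001], 'effort': [-0.0, -48.063, 29.853, 0.02, -0.0, -0.0], 'tcp_pos': [0.141, 0.557, 0.244], 'tool_rot': [-0.0, 0.124, 0.992, -0.001], 'wrist_force': [0.125, 0.05, -0.224], 'torque': [-0.007, 0.005, -0.007], 'finger_gap': 1.001}
top [[-0.006, -1.0, -0.004], [-0.991, 0.006, -0.136], [0.136, 0.003, -0.991]] [0.139, 0.507, 1.166] [[385.6, 0.0, 256.0], [0.0, 385.6, 200.4], [0.0, 0.0, 1.0]]
pot_1 0.91 [0.568, 0.075, 0.032]
pot_1 0.82 [0.566, 0.405, 0.035]
pot_1 0.58 [0.568, 0.304, 0.04]
pot_1 0.4 [0.591, -0.083, 0.053]
lid_1 0.87 [0.568, 0.188, 0.012]
lid_1 0.7 [0.457, 0.194, 0.014]
lid_1 0.59 [0.458, 0.3, 0.016]
lid_1 0.54 [0.456, 0.403, 0.02]
modelling_tool 0.63 [0.55, 0.307, 0.074]
slip_brush 0.71 [0.585, 0.061, 0.078]
tool_tray 0.63 [0.352, 0.258, 0.006]
tool_tray 0.41 [0.57, 0.305, 0.035]
tool_tray 0.35 [0.456, 0.194, 0.015]
slip_tap 0.64 [0.591, -0.085, 0.056]
slip_tap 0.26 [0.607, -0.061, 0.168]
tap_handle 0.72 [0.609, -0.063, 0.165]
handle_grip 0.65 
[... 171 characters left out ...]
-0.52]] [-0.295, 0.336, 0.765] [[447.0, 0.0, 256.9], [0.0, 447.0, 189.0], [0.0, 0.0, 1.0]]
pot_1 0.89 [0.552, 0.287, 0.042]
pot_1 0.8 [0.558, 0.391, 0.049]
pot_1 0.68 [0.588, 0.068, 0.063]
pot_1 0.61 [0.553, 0.304, 0.072]
lid_1 0.71 [0.451, 0.182, 0.015]
lid_1 0.64 [0.448, 0.399, 0.016]
lid_1 0.59 [0.558, 0.181, 0.016]
lid_1 0.55 [0.455, 0.29, 0.018]
modelling_tool 0.72 [0.548, 0.306, 0.072]
modelling_tool 0.48 [0.589, -0.09, 0.122]
slip_brush 0.64 [0.553, 0.289, 0.043]
slip_brush 0.45 [0.606, 0.058, 0.074]
tool_tray 0.86 [0.351, 0.254, 0.002]
slip_tap 0.7 [0.589, -0.093, 0.12]
tap_handle 0.83 [0.603, -0.064, 0.157]
handle_grip 0.78 [0.608, -0.068, 0.161]
tap_stem 0.56 [0.587, -0.089, 0.121]
```

View pics/top0.png

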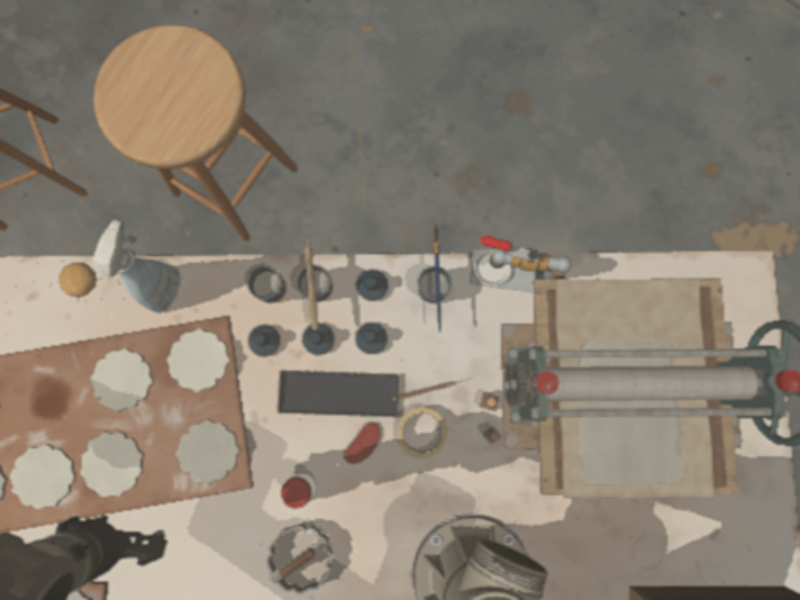

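View pics/scene0.png

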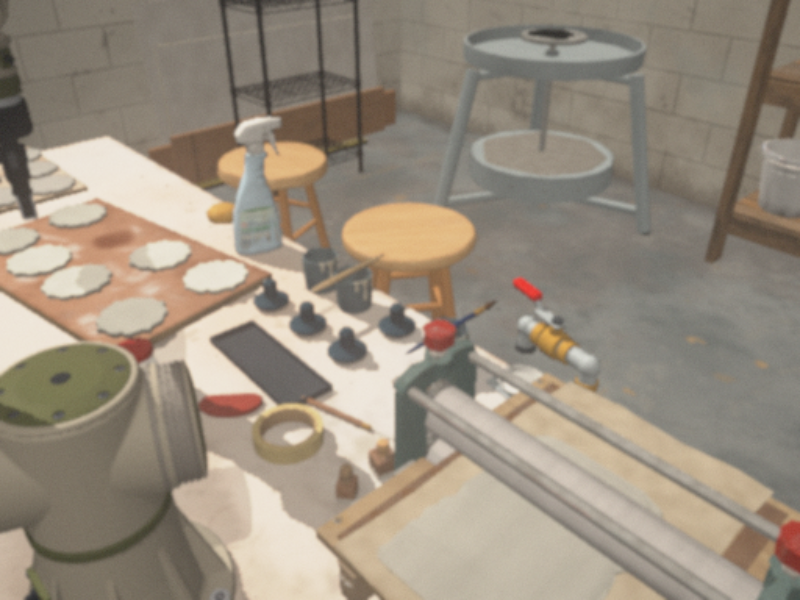

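The top view shows three pots at (267,284), (315,284, with the tool) and (434,285, with the brush). The lids are at (264,339), (318,338), (371,338) and (372,284), the tray at (340,393), and the red handle at (495,243). Next I'll measure from the point clouds.

```bash
cat > h.py <<'E'
from station import env
import cv2,numpy as np
def cloud(p):
    z=p["range_z"].astype(float);K=p["intrinsics"];v,u=np.indices(z.shape)
    c=np.stack([(u-K[0,2])/K[0,0]*z,(v-K[1,2])/K[1,1]*z,z],-1)
    w=(c-p["t"])@p["R"]; w[z<=0]=np.nan; return w
def circ(P,r=None):
    from scipy.optimize import least_squares
    f=lambda q:np.hypot(P[:,0]-q[0],P[:,1]-q[1])-q[2]
    return least_squares(f,[*np.median(P[:,:2],0),.03],loss='soft_l1',f_scale=.002).x
def near(w,c,r,lo,hi):
    m=(np.hypot(w[...,0]-c[0],w[...,1]-c[1])<r)&(w[...,2]>lo)&(w[...,2]<hi); return m
def line(P):
    # centroid, midpoint of extremes, direction angle of xy points
    c=P[:,:2].mean(0);u=np.linalg.svd(P[:,:2]-c)[2][0] if len(P)<3000 else None
    s=(P[:,:2]-c)@u; return c, c+u*(s.max()+s.min())/2,u,s.max()-s.min()
E
python3 - <<'E'
from h import *
T=env.camera("top");S=env.camera("scene")
pots=[(.568,.075),(.566,.405),(.568,.304)];lids=[(.568,.188),(.457,.194),(.458,.3),(.456,.403)]
for n,p in(("top",T),("scene",S)):
    w=cloud(p);col=p["color"].astype(int); r,g,b=col[...,0],col[...,1],col[...,2]
    print(n,"table z",np.nanmedian(w[near(w,(.5,.12),.04,-.03,.03)][:,2]).round(4))
    for c in pots:
        P=w[near(w,c,.045,.060,.075)];q=circ(P);print("pot",len(P),q.round(4),"z",np.median(P[:,2]).round(4))
    for c in lids:
        P=w[near(w,c,.022,.030,.06)];print("knob",len(P),P[:,:2].mean(0).round(4),((P[:,:2].max(0)+P[:,:2].min(0))/2).round(4),"zmax",P[:,2].max().round(4), "flange",circ(w[near(w,c,.045,.008,.022)]).round(4))
    m=near(w,(.36,.26),.3,-.01,.03)&(w[...,0]<.42)&(w[...,0]>.28)&(w[...,1]>.12)&(w[...,1]<.4)&(col.sum(-1)<200)
    m=cv2.morphologyEx(m.astype(np.uint8),cv2.MORPH_OPEN,np.ones((5,5)))>0
    print("tray",cv2.minAreaRect((w[m][:,:2]*1000).astype(np.float32)))
    m=(r>150)&(g<70)&(b<80)&near(w,(.6,-.06),.12,.12,.2)
    P=w[m];print("red",len(P),line(P),np.median(P[:,2]))
    m=near(w,(.568,.304),.14,.070,.09);P=w[m];print("tool",len(P),line(P),np.median(P[:,2]))
    m=near(w,(.568,.065),.14,.070,.09)&(w[...,1]>0);P=w[m];print("brush",len(P),line(P),np.median(P[:,2]))
    # tap cloud at z 110..150
    m=near(w,(.59,-.1),.2,.105,.2);P=w[m];
    for lo,hi in((.11,.135),(.135,.155),(.155,.18)):
        Q=P[(P[:,2]>lo)&(P[:,2]<hi)];print("tap",lo,len(Q),line(Q),Q[:,:2].min(0).round(3),Q[:,:2].max(0).round(3))
    cr=p["color"][130:210,240:400] if n=="top" else p["color"][160:270,240:400]
    cv2.imwrite(f"pics/crop_{n}.png",cv2.resize(cr[:,:,::-1],None,fx=5,fy=5,interpolation=cv2.INTER_CUBIC))
E
```

```text
top table z 0.0004
pot 126 [0.5634 0.0683 0.0316] z 0.069
pot 124 [0.566  0.3999 0.0317] z 0.0672
pot 151 [0.5679 0.3041 0.0313] z 0.0693
knob 58 [0.5681 0.1914] [0.5683 0.1916] zmax 0.0573 flange [0.5706 0.1919 0.025 ]
knob 58 [0.4602 0.1933] [0.4613 0.1945] zmax 0.0559 flange [0.4614 0.1938 0.0251]
knob 62 [0.459 0.3  ] [0.4595 0.3012] zmax 0.0569 flange [0.4604 0.3015 0.0251]
knob 66 [0.4565 0.4087] [0.4569 0.4098] zmax 0.057 flange [0.458  0.4117 0.0255]
tray ((0.0, 0.0), (0.0, 0.0), 0.0)
red 82 (array([ 0.61544486, -0.0364637 ]), array([ 0.6155065 , -0.03624939]), array([-0.27643467, -0.96103271]), np.float64(0.048413810523394676)) 0.17199769896081218
tool 279 (array([0.55817159, 0.31397847]), array([0.56070224, 0.31436117]), array([-0.9887574, -0.1495286]), np.float64(0.17554858513923258)) 0.074873869578015
brush 208 (array([0.57539155, 0.06401908]), array([0.57222426, 0.06395666]), array([-0.99980586, -0.01970392]), np.float64(0.2107377868432278)) 0.07602291525860908
tap 0.11 468 (array([ 0.57182002, -0.11857605]), array([ 0.5307467 , -0.14514915]), array([-0.83960516, -0.5431
[... 1291 characters left out ...]
[0.5888288 , 0.06062982]), array([0.57167595, 0.06028366]), array([-0.99979643, -0.0201767 ]), np.float64(0.21298852096902082)) 0.07482089522038433
tap 0.11 833 (array([ 0.57066766, -0.1245443 ]), array([ 0.5353947 , -0.15372916]), array([-0.77046458, -0.63748281]), np.float64(0.24585266174964154)) [ 0.408 -0.236] [ 0.612 -0.041]
tap 0.135 258 (array([ 0.52959669, -0.1005423 ]), array([ 0.50435   , -0.10233847]), array([-0.99747878, -0.07096538]), np.float64(0.2260596941427111)) [ 0.392 -0.121] [ 0.615 -0.062]
tap 0.155 302 (array([ 0.53576528, -0.07144086]), array([ 0.51290929, -0.07849986]), array([-0.95546832, -0.29509368]), np.float64(0.25198455004196363)) [ 0.391 -0.131] [ 0.625 -0.01 ]
```

View pics/crop_top.png

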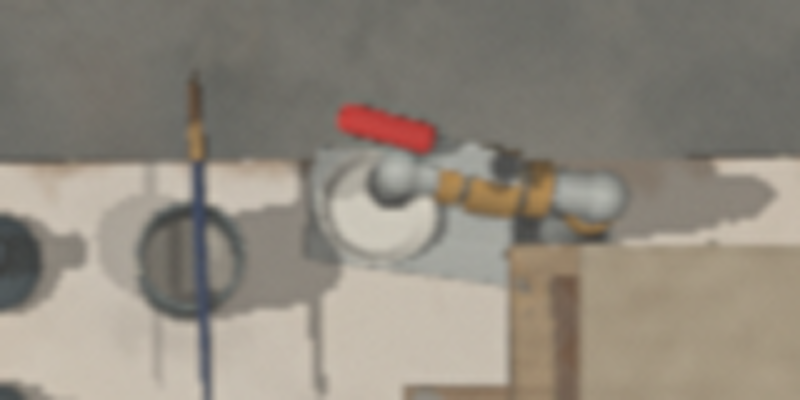

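The crop shows the drip bowl under the spout at the left (395,180), the standpipe at the right end (595,195), and the red sleeve at (388,128). The brush bristles point towards +x. I still need the pipe direction and the tray.

```bash
python3 - <<'E'
from h import *
T=env.camera("top");S=env.camera("scene")
for n,p in(("top",T),("scene",S)):
    w=cloud(p);col=p["color"].astype(int);hsv=cv2.cvtColor(p["color"],cv2.COLOR_RGB2HSV).astype(int)
    box=lambda a,b,c,d,lo,hi:(w[...,0]>a)&(w[...,0]<b)&(w[...,1]>c)&(w[...,1]<d)&(w[...,2]>lo)&(w[...,2]<hi)
    m=box(.28,.42,.1,.41,-.01,.03)&(col.max(-1)<85)
    k,l,st,_=cv2.connectedComponentsWithStats(m.astype(np.uint8));i=1+np.argmax(st[1:,4]);P=w[l==i]
    print(n,"tray",len(P),cv2.minAreaRect((P[:,:2]*1000).astype(np.float32)),np.median(P[:,2]).round(4))
    # pipe top ridge
    m=box(.54,.66,-.21,-.04,.12,.135);P=w[m];print("pipe",len(P),line(P))
    for y in np.arange(-.20,-.03,.01):
        Q=w[box(.54,.66,y,y+.01,.10,.15)]
        if len(Q)>2:print(round(y+.005,3),len(Q),"x",Q[:,0].min().round(3),Q[:,0].max().round(3),"zmax",Q[:,2].max().round(3))
    m=box(.45,.68,.2,.4,.066,.09)&(hsv[...,0]<25)&(hsv[...,1]>50);P=w[m];print("tool",len(P),line(P),P[:,2].min())
    # stick by tray
    m=box(.28,.42,.08,.16,.002,.05);P=w[m];print("stick",len(P),P.min(0).round(3),P.max(0).round(3))
    cr=p["color"][225:295,160:320] if n=="top" else p["color"][190:290,120:250]
    cv2.imwrite(f"pics/cropt_{n}.png",cv2.resize(cr[:,:,::-1],None,fx=5,fy=5,interpolation=cv2.INTER_CUBIC))
E
```

```text
top tray 440 ((350.37213134765625, 261.1357727050781), (232.46090698242188, 77.09033203125), 87.63489532470703) 0.0051
pipe 371 (array([ 0.59178896, -0.11491035]), array([ 0.59224743, -0.11069466]), array([0.10811699, 0.99413818]), np.float64(0.14324773595825674))
-0.195 6 x 0.546 0.561 zmax 0.102
-0.185 14 x 0.543 0.595 zmax 0.129
-0.175 37 x 0.542 0.601 zmax 0.133
-0.165 42 x 0.546 0.602 zmax 0.132
-0.155 31 x 0.578 0.602 zmax 0.131
-0.145 32 x 0.578 0.601 zmax 0.131
-0.135 34 x 0.576 0.607 zmax 0.135
-0.125 37 x 0.578 0.612 zmax 0.134
-0.115 26 x 0.575 0.617 zmax 0.149
-0.105 32 x 0.576 0.617 zmax 0.15
-0.095 43 x 0.578 0.61 zmax 0.15
-0.085 27 x 0.584 0.61 zmax 0.15
-0.075 39 x 0.584 0.616 zmax 0.15
-0.065 26 x 0.59 0.61 zmax 0.149
-0.055 33 x 0.59 0.613 zmax 0.135
-0.045 34 x 0.591 0.615 zmax 0.134
tool 214 (array([0.55437501, 0.30779217]), array([0.56087094, 0.30843281]), array([-0.9951721 , -0.09814527]), np.float64(0.17441588071406045)) 0.06723607687816179
stick 494 [0.28  0.08  0.002] [0.418 0.159 0.029]Traceback (most recent call last):
  File "<stdin>", line 7, in <module>
    return _wrapfunc(a, 'argmax', axis=axis, out=out, **kwds)
    return bound(*args, **kwds)
ValueError: attempt to get argmax of an empty sequence
```

View pics/cropt_top.png

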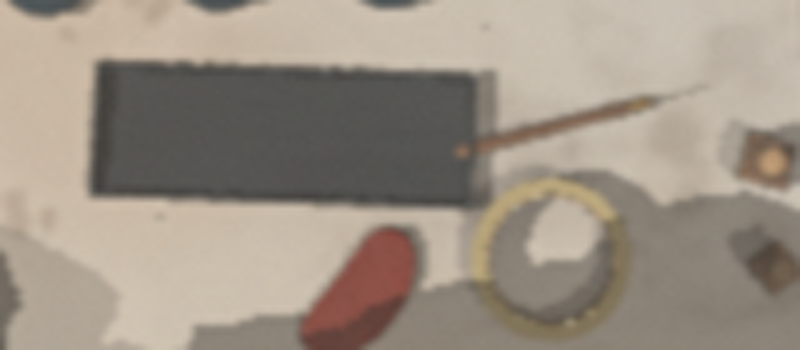

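Call:
{"op": "servo_tool", "data": {
  "deltas": [
    [[0,0,-8],[-0.045,0,0],35],
    [[0,0,-14.2],[-0.09,0,0],35],
    [[0,0,-14.2],[-0.135,0,0],35],
    [[0,0,-14.2],[-0.18,0.02,0],35],
    [[0,0,-14.2],[-0.225,0.0,0],35],
    [[0,0,-14.2],[-0.27,-0.05,0],35],
    [[0,0,-14.2],[-0.315,-0.1,0.0],35],
    [[0,0,-14.2],[-0.36,-0.14,0.0],35],
    [[0,0,-14.2],[-0.4,-0.16,0.0],35],
    [[0,0,-14.2],[-0.42,-0.155,0.0],35]
  ],
  "grip_force": 30
}}

```text
clock: 2.2
tcp_pos: [0.5068, 0.3041, 0.246]
tool_rot: [-0.0, 0.0, 1.0, 0.0]
wrist_force: [0.5, 1.4, 0.5]
finger_gap: 0.351
```

The picture shows a decoy needle leaning on the tray's -y end at (460,152), just inside the wall. I'll keep the tools clear of that end. Next, descend to the modelling tool, just outside pot_1's rim.

Call:
{"op": "servo_tool", "data": {
  "deltas": [
    [[0,0,-6],[0,-0.002,0.045],35],
    [[0,0,-6],[0,-0.002,0.09],35],
    [[0,0,-6],[0,-0.002,0.12],35],
    [[0,0,-6],[0,-0.002,0.14],35],
    [[0,0,-6],[0,-0.002,0.155],35],
    [[0,0,-6],[0,-0.002,0.167],35],
    [[0,0,-6],[0,-0.002,0.167],35],
    [[0,0,-6],[0,-0.002,0.167],0],
    [[0,0,-6],[0,-0.002,0.167],0],
    [[0,0,-6],[0,-0.002,0.167],0]
  ]
}}

```text
clock: 3.2
tcp_pos: [0.5075, 0.3047, 0.0794]
tool_rot: [0.001, -0.052, 0.999, 0.0]
wrist_force: [0.0, -0.5, 0.1]
finger_gap: 0.119
```

Call:
{"op": "servo_tool", "data": {
  "deltas": [
    [[0,0,0],[0,0,0],0],
    [[0,0,0],[0,0,0],0],
    [[0,0,0],[0,0,0],0],
    [[0,0,0],[0,0,-0.01],0],
    [[0,0,0],[0,0,-0.03],0],
    [[0,0,0],[0,0,-0.06],0],
    [[0,0,0],[0,0,-0.09],0],
    [[0,0,0],[0,0,-0.12],0],
    [[0,0,0],[0,0,-0.12],0],
    [[0,0,0],[0,0,-0.12],0]
  ]
}}

```text
clock: 4.2
tcp_pos: [0.5072, 0.3045, 0.1994]
tool_rot: [0.001, -0.052, 0.999, 0.0]
wrist_force: [-0.8, -0.5, -1.1]
finger_gap: 0.112
```

```bash
python3 - <<'E'
from h import *
for n in("top","scene"):
    p=env.camera(n);w=cloud(p);hsv=cv2.cvtColor(p["color"],cv2.COLOR_RGB2HSV).astype(int)
    for d in env.find_in(p,"modelling_tool")[:2]:print(n,d["conf"],d["location"])
    m=near(w,(.56,.305),.13,.15,.23)&(hsv[...,0]<25)&(hsv[...,1]>50);P=w[m]
    if len(P)>5:print(len(P),line(P),np.polyfit(P[:,0],P[:,2],1))
    cv2.imwrite(f"pics/g_{n}.png",cv2.resize(p["color"][(140 if n=='top' else 100):260,100:350,::-1],(800,384)))
E
```

```text
top 0.53 [0.6102, 0.3119, 0.1959]
85 (array([0.61014401, 0.31468523]), array([0.61252992, 0.31502775]), array([-0.98985164, -0.14210467]), np.float64(0.07324534824104348)) [-0.03458382  0.21747024]
scene 0.17 [0.4486, 0.3984, 0.0156]
169 (array([0.54899331, 0.30550013]), array([0.55762776, 0.30633739]), array([-0.99533148, -0.09651553]), np.float64(0.17546035724896697)) [-0.04118818  0.21709854]
```

View pics/g_scene.png

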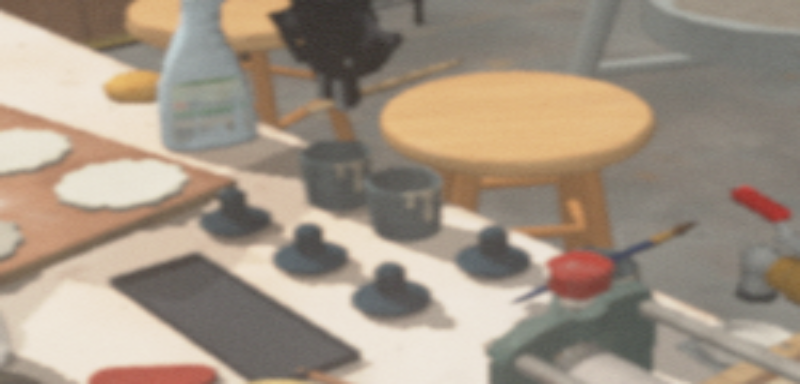

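The tool is held, level to about 0.04 rad, with its middle 52 mm from the grip. Next I swing it over the tray.

Call:
{"op": "servo_tool", "data": {
  "deltas": [
    [[0,0,-8],[0.02,-0.01,0],0],
    [[0,0,-16],[0.04,-0.018,0],0],
    [[0,0,-24],[0.06,-0.025,0],0],
    [[0,0,-32],[0.08,-0.032,0],0],
    [[0,0,-40],[0.1,-0.04,0],0],
    [[0,0,-48.5],[0.12,-0.047,0],0],
    [[0,0,-57],[0.14,-0.054,0],0],
    [[0,0,-65.5],[0.16,-0.062,0],0],
    [[0,0,-74],[0.179,-0.069,0],0],
    [[0,0,-82],[0.179,-0.069,0],0]
  ]
}}

```text
clock: 5.4
tcp_pos: [0.3328, 0.2158, 0.1973]
tool_rot: [-0.002, -0.697, 0.717, 0.001]
wrist_force: [0.4, 0.4, -0.5]
finger_gap: 0.113
```

Call:
{"op": "servo_tool", "data": {
  "deltas": [
    [[0,0,0],[0,0,0.02],0],
    [[0,0,0],[0,0,0.04],0],
    [[0,0,0],[0,0,0.06],0],
    [[0,0,0],[0,0,0.08],0],
    [[0,0,0],[0,0,0.1],0],
    [[0,0,0],[0,0,0.12],0],
    [[0,0,0],[0,0,0.13],0],
    [[0,0,0],[0,0,0.13],0],
    [[0,0,0],[0,0,0.13],0],
    [[0,0,0],[0,0,0.13],0]
  ]
}}

```text
clock: 6.4
tcp_pos: [0.3367, 0.2173, 0.0691]
tool_rot: [0.001, -0.695, 0.719, -0.0]
wrist_force: [0.7, -0.1, 0.1]
finger_gap: 0.114
```

```bash
python3 - <<'E'
from h import *
for n in("top","scene"):
    p=env.camera(n);w=cloud(p);hsv=cv2.cvtColor(p["color"],cv2.COLOR_RGB2HSV).astype(int)
    m=near(w,(.34,.27),.12,.045,.09)&(hsv[...,0]<25)&(hsv[...,1]>50)&(w[...,0]>.3);P=w[m]
    if len(P)>5:print(n,len(P),line(P),np.polyfit(P[:,1],P[:,2],1),P[:,1].min(),P[:,1].max())
E
```

```text
scene 57 (array([0.33538582, 0.20488817]), array([0.33734127, 0.27221957]), array([0.02902996, 0.99957854]), np.float64(0.1755209120646856)) [0.0548573  0.05438895] 0.1844693429805015 0.35995223011922417
```

Call:
{"op": "servo_tool", "data": {
  "deltas": [
    [[0,0,0],[0,0,0.02],0],
    [[0,0,0],[0,0,0.035],0],
    [[0,0,0],[0,0,0.043],0],
    [[0,0,0],[0,0,0.048],0],
    [[0,0,0],[0,0,0.049],0],
    [[0,0,0],[0,0,0.049],0],
    [[0,0,0],[0,0,0.049],12],
    [[0,0,0],[0,0,0.049],15],
    [[0,0,0],[0,0,0.049],18],
    [[0,0,0],[0,0,0.049],20]
  ]
}}

```text
clock: 7.5
tcp_pos: [0.3361, 0.2171, 0.0195]
tool_rot: [0.0, -0.695, 0.719, -0.0]
wrist_force: [-0.2, -0.5, -0.2]
finger_gap: 0.2
```

Call:
{"op": "servo_tool", "data": {
  "deltas": [
    [[0,0,0],[0,0,0],20],
    [[0,0,0],[0,0,-0.005],20],
    [[0,0,0],[0,0,-0.01],20],
    [[0,0,0],[0,0,-0.02],20],
    [[0,0,0],[0,0,-0.05],20],
    [[0,0,0],[0,0,-0.09],35],
    [[0,0,0],[0,0,-0.13],35],
    [[0,0,0],[0,0,-0.17],35],
    [[0,0,0],[0,0,-0.18],35],
    [[0,0,0],[0,0,-0.18],35]
  ]
}}

```text
clock: 8.5
tcp_pos: [0.3373, 0.2176, 0.2016]
tool_rot: [0.002, -0.695, 0.719, -0.001]
wrist_force: [-0.9, -0.4, 0.5]
finger_gap: 0.351
```

Call:
{"op": "servo_tool", "data": {
  "deltas": [
    [[0,0,8.5],[0.02,-0.02,0],35],
    [[0,0,17],[0.04,-0.04,0],35],
    [[0,0,25.5],[0.06,-0.06,0],35],
    [[0,0,34],[0.08,-0.08,0],35],
    [[0,0,42.5],[0.1,-0.1,0],35],
    [[0,0,51],[0.12,-0.12,0],35],
    [[0,0,59.5],[0.14,-0.14,0],35],
    [[0,0,68],[0.151,-0.16,0],35],
    [[0,0,76.5],[0.151,-0.173,0],35],
    [[0,0,85],[0.151,-0.173,0],35]
  ]
}}

```text
clock: 9.5
tcp_pos: [0.5042, 0.0593, 0.197]
tool_rot: [-0.001, -0.022, 1.0, 0.0]
wrist_force: [-0.0, -0.7, 0.1]
finger_gap: 0.351
```

Call:
{"op": "servo_tool", "data": {
  "deltas": [
    [[0,0,2],[0,0,0],35],
    [[0,0,2],[0,0,0.03],35],
    [[0,0,2],[0,0,0.06],35],
    [[0,0,2],[0,0,0.06],35],
    [[0,0,2],[0,0,0.06],35],
    [[0,0,2],[0,0,0.06],35],
    [[0,0,2],[0,0,0.06],35],
    [[0,0,2],[0,0,0.06],35],
    [[0,0,2],[0,0,0.06],35],
    [[0,0,2],[0,0,0.06],35]
  ]
}}

```text
clock: 10.5
tcp_pos: [0.5038, 0.0601, 0.1397]
tool_rot: [0.0, -0.009, 1.0, 0.0]
wrist_force: [0.5, 0.9, -0.1]
finger_gap: 0.353
```

```bash
python3 - <<'E'
from h import *
p=env.camera("top");w=cloud(p);hsv=cv2.cvtColor(p["color"],cv2.COLOR_RGB2HSV).astype(int)
m=near(w,(.34,.27),.11,.0,.03)&(hsv[...,0]<25)&(hsv[...,1]>90)&(w[...,0]>.3);P=w[m];print("tool",len(P),line(P),P[:,2].mean(),P[:,2].std())
for c in [(.564,.068),(.566,.4),(.568,.304)]: print("pot",circ(w[near(w,c,.045,.060,.073)]).round(4))
cv2.imwrite("pics/t2.png",cv2.resize(p["color"][130:290,140:360,::-1],(800,582)))
E
```

```text
h.py:15: RuntimeWarning: Mean of empty slice.
  c=P[:,:2].mean(0);u=np.linalg.svd(P[:,:2]-c)[2][0] if len(P)<3000 else None
  ret = um.true_divide(
Traceback (most recent call last):
  File "h.py", line 16, in line
    s=(P[:,:2]-c)@u; return c, c+u*(s.max()+s.min())/2,u,s.max()-s.min()
                                    ~~~~~^^
ValueError: zero-size array to reduction operation maximum which has no identity
```

Call:
{"op": "servo_tool", "data": {
  "deltas": [
    [[0,0,0],[0,0,0.02],35],
    [[0,0,0],[0,0,0.04],35],
    [[0,0,0],[0,0,0.055],35],
    [[0,0,0],[0,0,0.059],35],
    [[0,0,0],[0,0,0.059],35],
    [[0,0,0],[0,0,0.059],0],
    [[0,0,0],[0,0,0.059],0],
    [[0,0,0],[0,0,0.059],0],
    [[0,0,0],[0,0,0.059],0],
    [[0,0,0],[0,0,0.059],0]
  ]
}}

```text
clock: 11.55
tcp_pos: [0.5044, 0.0601, 0.081]
tool_rot: [0.001, -0.009, 1.0, -0.0]
wrist_force: [1.0, 0.0, 4.0]
finger_gap: 0.095
```

Call:
{"op": "servo_tool", "data": {
  "deltas": [
    [[0,0,0],[0,0,0],0],
    [[0,0,0],[0,0,0],0],
    [[0,0,0],[0,0,0],0],
    [[0,0,0],[0,0,-0.01],0],
    [[0,0,0],[0,0,-0.03],0],
    [[0,0,0],[0,0,-0.06],0],
    [[0,0,0],[0,0,-0.09],0],
    [[0,0,0],[0,0,-0.12],0],
    [[0,0,0],[0,0,-0.12],0],
    [[0,0,0],[0,0,-0.12],0]
  ]
}}

```text
clock: 12.55
tcp_pos: [0.5036, 0.0602, 0.2007]
tool_rot: [0.0, -0.009, 1.0, 0.0]
wrist_force: [0.0, 0.3, -1.5]
finger_gap: 0.094
```

```bash
python3 - <<'E'
from h import *
im=[]
for n in("top","scene"):
    p=env.camera(n);w=cloud(p)
    for d in env.find_in(p,"slip_brush")[:2]:print(n,d["conf"],d["location"])
    for t in("pot_1","modelling_tool"):
        for d in env.find_in(p,t)[:4]:print(n,t,d["conf"],d["location"])
    m=near(w,(.60,.062),.10,.15,.21)&(w[...,0]>.57)&(abs(w[...,1]-.062)<.03);P=w[m]
    if len(P)>5:print(len(P),line(P),np.polyfit(P[:,0],P[:,2],1),P[:,0].max(),"m",P.mean(0))
    im.append(cv2.resize(p["color"][(130 if n=='top' else 120):290,140:400,::-1],(800,300)))
cv2.imwrite("pics/b.png",np.vstack(im))
E
```

```text
top pot_1 0.97 [0.5669, 0.3081, 0.0352]
top pot_1 0.88 [0.5659, 0.4028, 0.0322]
top modelling_tool 0.5 [0.3369, 0.2617, 0.0135]
scene 0.59 [0.5835, 0.0568, 0.1937]
scene 0.51 [0.3576, 0.2546, 0.0031]
scene pot_1 0.88 [0.5555, 0.2881, 0.0456]
scene pot_1 0.84 [0.5542, 0.3857, 0.0477]
scene pot_1 0.64 [0.5882, 0.0702, 0.064]
scene modelling_tool 0.71 [0.6093, -0.0693, 0.1603]
scene modelling_tool 0.54 [0.3344, 0.2572, 0.0091]
117 (array([0.61727766, 0.05979214]), array([0.62014523, 0.05983658]), array([-0.99987996, -0.01549403]), np.float64(0.10019546016352934)) [-0.0007682   0.19227863] 0.6702276726831402 m [0.61727766 0.05979214 0.19180444]
```

View pics/b.png

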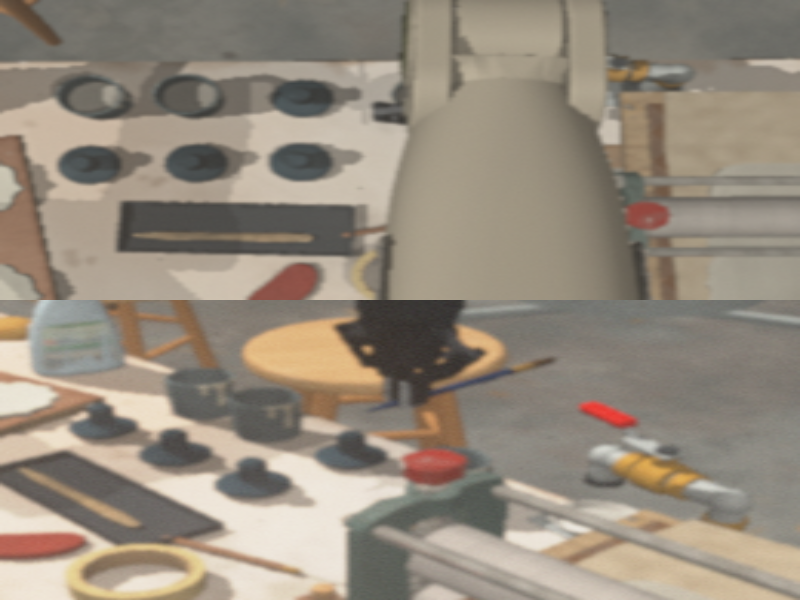

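Both views show the modelling tool lying flat in the tray and the brush held level. Next I swing the brush over the tray.

Call:
{"op": "servo_tool", "data": {
  "deltas": [
    [[0,0,-8.5],[0.015,0.015,0],0],
    [[0,0,-17],[0.03,0.03,0],0],
    [[0,0,-25.5],[0.045,0.045,0],0],
    [[0,0,-34],[0.06,0.06,0],0],
    [[0,0,-42.5],[0.075,0.075,0],0],
    [[0,0,-51],[0.09,0.09,0],0],
    [[0,0,-59.5],[0.105,0.105,0],0],
    [[0,0,-68],[0.12,0.12,0],0],
    [[0,0,-76.5],[0.138,0.134,0],0],
    [[0,0,-85],[0.138,0.134,0],0]
  ]
}}

```text
clock: 13.95
tcp_pos: [0.3609, 0.1926, 0.2001]
tool_rot: [-0.001, -0.685, 0.728, 0.001]
wrist_force: [1.3, -0.6, -1.1]
finger_gap: 0.094
```

Call:
{"op": "servo_tool", "data": {
  "deltas": [
    [[0,0,-1.5],[0,0,0.02],0],
    [[0,0,-1.5],[0,0,0.04],0],
    [[0,0,-1.5],[0,0,0.06],0],
    [[0,0,-1.5],[0,0,0.08],0],
    [[0,0,-1.5],[0,0,0.1],0],
    [[0,0,-1.5],[0,0,0.12],0],
    [[0,0,-1.5],[0,0,0.13],0],
    [[0,0,-1.5],[0,0,0.13],0],
    [[0,0,-1.5],[0,0,0.13],0],
    [[0,0,-1.5],[0,0,0.13],0]
  ]
}}

```text
clock: 14.95
tcp_pos: [0.3641, 0.1919, 0.0712]
tool_rot: [0.001, -0.692, 0.722, -0.0]
wrist_force: [0.2, -0.5, -0.7]
finger_gap: 0.09
```

```bash
python3 - <<'E'
from h import *
for n in("top","scene"):
    p=env.camera(n);w=cloud(p)
    m=near(w,(.363,.30),.11,.045,.09)&(w[...,1]>.24)&(abs(w[...,0]-.36)<.03);P=w[m]
    if len(P)>5:print(n,len(P),line(P),np.polyfit(P[:,1],P[:,2],1),P[:,1].min(),P[:,1].max(),P.mean(0))
E
```

```text
top 51 (array([0.36954906, 0.33640684]), array([0.36972891, 0.33989475]), array([-0.05149546, -0.99867323]), np.float64(0.049459909530191276)) [-0.03075149  0.0761178 ] 0.3152617573397704 0.364611382607093 [0.36954906 0.33640684 0.06577279]
scene 37 (array([0.36573787, 0.33406198]), array([0.36389657, 0.31028666]), array([-0.07721463, -0.99701449]), np.float64(0.10961172473008832)) [0.04873446 0.0473547 ] 0.25553914126882354 0.36485979651899914 [0.36573787 0.33406198 0.06363503]
```

Call:
{"op": "servo_tool", "data": {
  "deltas": [
    [[0,0,0],[0,0,0.015],0],
    [[0,0,0],[0,0,0.03],0],
    [[0,0,0],[0,0,0.039],0],
    [[0,0,0],[0,0,0.043],0],
    [[0,0,0],[0,0,0.043],0],
    [[0,0,0],[0,0,0.043],0],
    [[0,0,0],[0,0,0.043],10],
    [[0,0,0],[0,0,0.043],13],
    [[0,0,0],[0,0,0.043],17],
    [[0,0,0],[0,0,0.043],18]
  ]
}}

```text
clock: 16.05
tcp_pos: [0.3635, 0.1917, 0.0275]
tool_rot: [0.0, -0.692, 0.722, -0.0]
wrist_force: [-0.3, -0.1, 0.0]
finger_gap: 0.181
```

Call:
{"op": "servo_tool", "data": {
  "deltas": [
    [[0,0,0],[0,0,0],18],
    [[0,0,0],[0,0,-0.005],20],
    [[0,0,0],[0,0,-0.01],20],
    [[0,0,0],[0,0,-0.02],25],
    [[0,0,0],[0,0,-0.05],35],
    [[0,0,0],[0,0,-0.09],50],
    [[0,0,0],[0,0,-0.12],50],
    [[0,0,0],[0,0,-0.12],50],
    [[0,0,0],[0,0,-0.12],50],
    [[0,0,0],[0,0,-0.12],50]
  ]
}}

```text
clock: 17.05
tcp_pos: [0.3626, 0.1915, 0.1467]
tool_rot: [-0.0, -0.692, 0.722, 0.0]
wrist_force: [0.4, -1.3, -0.6]
finger_gap: 0.501
```

```bash
cat >> h.py <<'E'
def look():
    for n in("top","scene"):
        p=env.camera(n);w=cloud(p)
        for c in [(.564,.068),(.566,.4),(.567,.304)]:
            P=w[near(w,c,.06,.060,.074)]
            if len(P)>20:print(n,"pot",len(P),circ(P).round(4))
        for c in[(.568,.192),(.460,.194),(.459,.3),(.456,.41)]:
            P=w[near(w,c,.045,.008,.022)]
            if len(P)>20:print(n,"lid",len(P),circ(P).round(4))
        for t in("slip_brush","modelling_tool","pot_1"):
            for d in env.find_in(p,t)[:4]:print(n,t,d["conf"],np.round(d["location"],3))
        cv2.imwrite(f"pics/l_{n}.png",cv2.resize(p["color"][130:290,140:360,::-1],(800,582)))
E
python3 -c "
from h import *
look()"
```

```text
top pot 112 [0.5632 0.0679 0.0318]
top pot 126 [0.5659 0.4    0.0315]
top pot 117 [0.5673 0.3043 0.0317]
top lid 263 [0.5704 0.1921 0.0252]
top lid 77 [0.4585 0.1953 0.0305]
top lid 175 [0.4644 0.3024 0.0228]
top lid 273 [0.4582 0.4117 0.0254]
top pot_1 0.88 [0.568 0.068 0.035]
top pot_1 0.77 [0.568 0.308 0.038]
top pot_1 0.63 [0.565 0.403 0.036]
scene pot 82 [0.5592 0.068  0.0332]
scene pot 48 [0.5631 0.3992 0.0314]
scene pot 161 [0.5652 0.3033 0.0321]
scene lid 234 [0.5676 0.1912 0.0253]
scene lid 272 [0.4582 0.1935 0.0251]
scene lid 228 [0.4581 0.3001 0.0249]
scene lid 109 [0.4555 0.4063 0.0265]
scene slip_brush 0.75 [0.367 0.258 0.014]
scene modelling_tool 0.62 [0.332 0.258 0.007]
scene pot_1 0.79 [0.555 0.291 0.045]
scene pot_1 0.69 [0.562 0.375 0.036]
scene pot_1 0.66 [0.59  0.068 0.063]
scene pot_1 0.43 [0.557 0.177 0.013]
```

View pics/l_top.png

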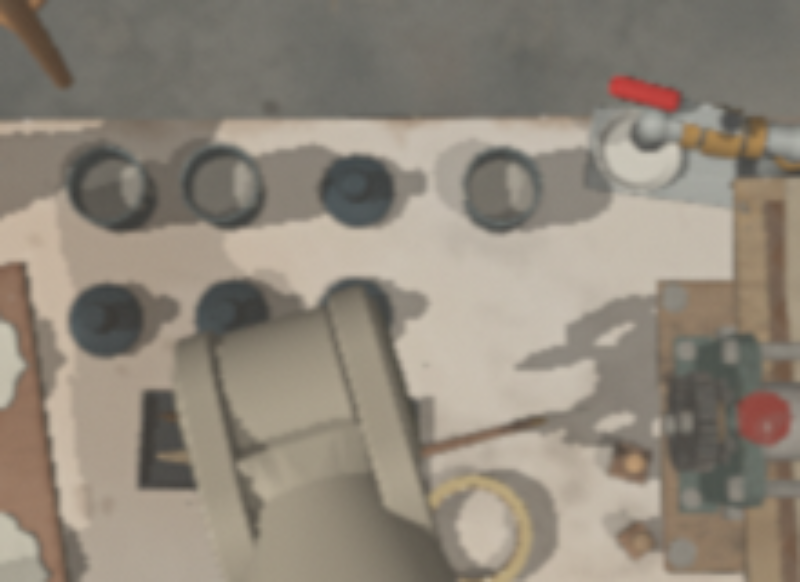

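All three pots are clear, and the brush and tool are in the tray. Next lid: the one at (.4565,.4107), for the loose pot at (.5645,.3997).

Call:
{"op": "servo_tool", "data": {
  "deltas": [
    [[0,0,0],[-0.04,-0.016,0],50],
    [[0,0,0],[-0.08,-0.032,0],50],
    [[0,0,0],[-0.12,-0.048,0],50],
    [[0,0,0],[-0.16,-0.064,0],50],
    [[0,0,0],[-0.2,-0.08,0],50],
    [[0,0,0],[-0.223,-0.085,0],50],
    [[0,0,0],[-0.223,-0.085,0],50],
    [[0,0,0],[-0.223,-0.085,0.03],50],
    [[0,0,0],[-0.223,-0.085,0.06],50],
    [[0,0,0],[-0.223,-0.085,0.06],50]
  ]
}}

```text
clock: 18.45
tcp_pos: [0.4547, 0.408, 0.0829]
tool_rot: [-0.004, -0.691, 0.722, 0.001]
wrist_force: [0.5, -1.1, -0.0]
finger_gap: 0.5
```

Call:
{"op": "servo_tool", "data": {
  "deltas": [
    [[0,0,0],[0,0,0],50],
    [[0,0,0],[0,0,0.02],50],
    [[0,0,0],[0,0,0.04],50],
    [[0,0,0],[0,0,0.048],50],
    [[0,0,0],[0,0,0.05],50],
    [[0,0,0],[0,0,0.05],50],
    [[0,0,0],[0,0,0.05],50],
    [[0,0,0],[0,0,0.05],50],
    [[0,0,0],[0,0,0.05],50],
    [[0,0,0],[0,0,0.05],50]
  ]
}}

```text
clock: 19.45
tcp_pos: [0.4581, 0.4109, 0.0377]
tool_rot: [0.0, -0.692, 0.722, -0.0]
wrist_force: [-0.2, 0.5, 0.3]
finger_gap: 0.499
```

Call:
{"op": "servo_tool", "data": {
  "deltas": [
    [[0,0,0],[0,0,0],25],
    [[0,0,0],[0,0,0],20],
    [[0,0,0],[0,0,0],20],
    [[0,0,0],[0,0,0],20],
    [[0,0,0],[0,0,0],20],
    [[0,0,0],[0,0,0],20],
    [[0,0,0],[0,0,-0.01],20],
    [[0,0,0],[0,0,-0.03],20],
    [[0,0,0],[0,0,-0.06],20],
    [[0,0,0],[0,0,-0.09],20]
  ],
  "grip_force": 40
}}

```text
clock: 20.45
tcp_pos: [0.4571, 0.4102, 0.1278]
tool_rot: [-0.001, -0.692, 0.722, 0.0]
wrist_force: [0.5, -0.2, -0.4]
finger_gap: 0.29
```

Call:
{"op": "servo_tool", "data": {
  "deltas": [
    [[0,0,0],[0,0,-0.01],20],
    [[0,0,0],[0,0,-0.02],20],
    [[0,0,0],[0,0,-0.02],20],
    [[0,0,0],[0,0,-0.02],20],
    [[0,0,0],[0,0,-0.02],20],
    [[0,0,0],[0,0,-0.02],20],
    [[0,0,0],[0,0,-0.02],20],
    [[0,0,0],[0,0,-0.02],20],
    [[0,0,0],[0,0,-0.02],20],
    [[0,0,0],[0,0,-0.02],20]
  ]
}}

```text
clock: 21.45
tcp_pos: [0.458, 0.4108, 0.1473]
tool_rot: [0.0, -0.692, 0.722, 0.0]
wrist_force: [-0.2, -0.1, -0.3]
finger_gap: 0.289
```

```bash
cat >> h.py <<'E'
def held(pots=[(.562,.068),(.5645,.4),(.566,.304)]):
    o=env.get_obs();x,y,z=o["tcp_pos"];print("tcp",np.round(o["tcp_pos"],4),"rot",np.round(o["tool_rot"],3),"F",np.round(o["wrist_force"],1),"gap",round(o["finger_gap"],3))
    for n in("top","scene"):
        p=env.camera(n);w=cloud(p)
        P=w[near(w,(x,y),.045,z-.037+.006,z-.037+.020)]   # flange top of a held lid
        if len(P)>20:
            q=circ(P);A=np.c_[P,np.ones(len(P))];k=np.linalg.lstsq(np.c_[P[:,:2],np.ones(len(P))],P[:,2],rcond=None)[0]
            print(n,"held flange",len(P),q.round(4),"z",np.median(P[:,2]).round(4),"rel",(q[:2]-[x,y]).round(4),"slope",k[:2].round(3))
        for c in pots:
            P=w[near(w,c,.06,.060,.074)]
            if len(P)>20:print(n,"pot",len(P),circ(P).round(4))
E
python3 -c "
from h import *
held()"
```

```text
tcp [0.458  0.4108 0.1473] rot [ 0.    -0.692  0.722  0.   ] F [-0.2 -0.1 -0.3] gap 0.289
top held flange 165 [0.4585 0.4171 0.0305] z 0.1257 rel [0.0005 0.0063] slope [0.007 0.03 ]
top pot 111 [0.5632 0.0682 0.0317]
top pot 126 [0.566  0.3998 0.0318]
top pot 122 [0.5674 0.3041 0.0317]
scene held flange 184 [0.4535 0.409  0.0251] z 0.1252 rel [-0.0045 -0.0018] slope [0.043 0.053]
scene pot 83 [0.5595 0.068  0.033 ]
scene pot 145 [0.5636 0.3997 0.0316]
scene pot 159 [0.5652 0.304  0.0317]
```

Call:
{"op": "servo_tool", "data": {
  "deltas": [
    [[0,0,0],[0.001,-0.02,0],20],
    [[0,0,0],[0.002,-0.04,0],20],
    [[0,0,0],[0.004,-0.06,0],20],
    [[0,0,0],[0.005,-0.08,0],20],
    [[0,0,0],[0.006,-0.1,0],20],
    [[0,0,0],[0.006,-0.108,0],20],
    [[0,0,0],[0.006,-0.108,0.0],20],
    [[0,0,0],[0.006,-0.108,0.0],20],
    [[0,0,0],[0.006,-0.108,0.015],20],
    [[0,0,0],[0.006,-0.108,0.03],20]
  ]
}}

```text
clock: 22.55
tcp_pos: [0.5647, 0.4007, 0.1179]
tool_rot: [0.001, -0.692, 0.722, -0.0]
wrist_force: [0.4, 0.9, -1.6]
finger_gap: 0.282
```

Call:
{"op": "servo_tool", "data": {
  "deltas": [
    [[0,0,0],[0,0,0],20],
    [[0,0,0],[0,0,0.004],20],
    [[0,0,0],[0,0,0.008],20],
    [[0,0,0],[0,0,0.012],20],
    [[0,0,0],[0,0,0.013],20],
    [[0,0,0],[0,0,0.014],20],
    [[0,0,0],[0,0,0.014],20],
    [[0,0,0],[0,0,0.014],20],
    [[0,0,0],[0,0,0.014],20],
    [[0,0,0],[0,0,0.014],20]
  ]
}}

```text
clock: 23.55
tcp_pos: [0.5657, 0.4001, 0.1035]
tool_rot: [0.0, -0.692, 0.722, -0.0]
wrist_force: [-0.3, 0.6, -2.0]
finger_gap: 0.294
```

Call:
{"op": "servo_tool", "data": {
  "deltas": [
    [[0,0,0],[0,0,0.002],20],
    [[0,0,0],[0,0,0.004],20],
    [[0,0,0],[0,0,0.005],20],
    [[0,0,0],[0,0,0.006],20],
    [[0,0,0],[0,0,0.0065],20],
    [[0,0,0],[0,0,0.0065],20],
    [[0,0,0],[0,0,0.0065],20],
    [[0,0,0],[0,0,0.0065],20],
    [[0,0,0],[0,0,0.0065],20],
    [[0,0,0],[0,0,0.0065],20]
  ]
}}

```text
clock: 24.55
tcp_pos: [0.5656, 0.4001, 0.0968]
tool_rot: [0.0, -0.692, 0.722, -0.0]
wrist_force: [0.5, 0.4, -0.3]
finger_gap: 0.292
```

Call:
{"op": "servo_tool", "data": {
  "deltas": [
    [[0,0,0],[0,0,0],32],
    [[0,0,0],[0,0,0],38],
    [[0,0,0],[0,0,0],44],
    [[0,0,0],[0,0,0],50],
    [[0,0,0],[0,0,0],50],
    [[0,0,0],[0,0,-0.01],50],
    [[0,0,0],[0,0,-0.03],50],
    [[0,0,0],[0,0,-0.05],50],
    [[0,0,0],[0.02,0.03,-0.05],50],
    [[0,0,0],[0.05,0.06,-0.05],50]
  ]
}}

```text
clock: 25.55
tcp_pos: [0.5044, 0.3537, 0.1483]
tool_rot: [0.002, -0.692, 0.722, -0.0]
wrist_force: [0.7, -0.3, -0.1]
finger_gap: 0.498
```

Call:
{"op": "servo_tool", "data": {
  "deltas": [
    [[0,0,0],[0.03,0.03,0],50],
    [[0,0,0],[0.05,0.047,0],50],
    [[0,0,0],[0.05,0.047,0],50],
    [[0,0,0],[0.05,0.047,0],50],
    [[0,0,0],[0.05,0.047,0],50],
    [[0,0,0],[0.05,0.047,0],50],
    [[0,0,0],[0.05,0.047,0],50],
    [[0,0,0],[0.05,0.047,0],50],
    [[0,0,0],[0.05,0.047,0],50],
    [[0,0,0],[0.05,0.047,0],50]
  ]
}}

```text
clock: 26.55
tcp_pos: [0.4543, 0.3049, 0.1466]
tool_rot: [-0.0, -0.692, 0.722, 0.0]
wrist_force: [-0.5, 1.0, -0.2]
finger_gap: 0.5
```

```bash
cat >> h.py <<'E'
def seated(c):
    for n in("top","scene"):
        p=env.camera(n);w=cloud(p)
        P=w[near(w,c,.05,.070,.083)]
        if len(P)>20:
            k=np.linalg.lstsq(np.c_[P[:,:2],np.ones(len(P))],P[:,2],rcond=None)[0]
            print(n,"flange",len(P),circ(P).round(4),"z",np.median(P[:,2]).round(4),"slope",k[:2].round(3))
        K=w[near(w,c,.03,.095,.12)];B=w[near(w,c,.05,.02,.06)]
        if len(K)>9:print(n,"knob",len(K),K[:,:2].mean(0).round(4),"zmax",K[:,2].max().round(4))
E
python3 -c "
from h import *
print(env.get_obs()['tcp_pos']);seated((.5655,.4))
held()"
```

```text
[0.45431714 0.30489246 0.1466416 ]
scene flange 128 [0.5605 0.4025 0.0269] z 0.0746 slope [0.025 0.009]
scene knob 35 [0.5632 0.3914] zmax 0.1127
tcp [0.4543 0.3048 0.1467] rot [-0.    -0.692  0.722  0.   ] F [ 0.9 -0.6  0.2] gap 0.5
top pot 114 [0.5631 0.068  0.0317]
top pot 102 [0.5674 0.3044 0.0319]
scene pot 85 [0.5592 0.0681 0.0334]
scene pot 133 [0.5633 0.3999 0.0312]
scene pot 164 [0.5649 0.3036 0.0319]
```

The lid looks seated on pot_3: flange top at z 0.075, knob top at 0.112. Next lid goes to pot_1.

Call:
{"op": "servo_tool", "data": {
  "deltas": [
    [[0,0,0],[0.004,-0.006,0.02],50],
    [[0,0,0],[0.004,-0.006,0.05],50],
    [[0,0,0],[0.004,-0.006,0.08],50],
    [[0,0,0],[0.004,-0.006,0.1],50],
    [[0,0,0],[0.004,-0.006,0.109],50],
    [[0,0,0],[0.004,-0.006,0.109],50],
    [[0,0,0],[0.004,-0.006,0.109],50],
    [[0,0,0],[0.004,-0.006,0.109],30],
    [[0,0,0],[0.004,-0.006,0.109],20],
    [[0,0,0],[0.004,-0.006,0.109],20]
  ]
}}

```text
clock: 27.75
tcp_pos: [0.4614, 0.3012, 0.0394]
tool_rot: [0.002, -0.692, 0.722, -0.0]
wrist_force: [-0.2, -0.1, 6.5]
finger_gap: 0.292
```

Call:
{"op": "servo_tool", "data": {
  "deltas": [
    [[0,0,0],[0,0,0],20],
    [[0,0,0],[0,0,0],20],
    [[0,0,0],[0,0,0],20],
    [[0,0,0],[0,0,-0.01],20],
    [[0,0,0],[0,0,-0.03],20],
    [[0,0,0],[0,0,-0.06],20],
    [[0,0,0],[0,0,-0.09],20],
    [[0,0,0],[0,0,-0.11],20],
    [[0,0,0],[0,0,-0.11],20],
    [[0,0,0],[0,0,-0.11],20]
  ]
}}

```text
clock: 28.75
tcp_pos: [0.4601, 0.3005, 0.1479]
tool_rot: [0.0, -0.692, 0.722, -0.0]
wrist_force: [0.6, -1.2, -1.7]
finger_gap: 0.289
```

```bash
python3 -c "
from h import *
held()"
```

```text
tcp [0.4601 0.3005 0.1479] rot [ 0.    -0.692  0.722 -0.   ] F [ 0.6 -1.2 -1.7] gap 0.289
top held flange 88 [0.4645 0.3132 0.0381] z 0.1243 rel [0.0044 0.0127] slope [-0.001  0.159]
top pot 113 [0.5632 0.0679 0.0318]
top pot 92 [0.5677 0.3041 0.0316]
scene held flange 218 [0.4558 0.2989 0.0247] z 0.1231 rel [-0.0043 -0.0017] slope [0.034 0.06 ]
scene pot 81 [0.5594 0.0683 0.0332]
scene pot 71 [0.5649 0.3956 0.0276]
scene pot 161 [0.5651 0.3035 0.0319]
```

Call:
{"op": "servo_tool", "data": {
  "deltas": [
    [[0,0,0],[-0.001,-0.02,0],20],
    [[0,0,0],[-0.003,-0.04,0],20],
    [[0,0,0],[-0.005,-0.06,0],20],
    [[0,0,0],[-0.006,-0.08,0],20],
    [[0,0,0],[-0.008,-0.1,0],20],
    [[0,0,0],[-0.008,-0.107,0],20],
    [[0,0,0],[-0.008,-0.107,0.0],20],
    [[0,0,0],[-0.008,-0.107,0.0],20],
    [[0,0,0],[-0.008,-0.107,0.015],20],
    [[0,0,0],[-0.008,-0.107,0.03],20]
  ]
}}

```text
clock: 29.85
tcp_pos: [0.5665, 0.3042, 0.1181]
tool_rot: [0.0, -0.692, 0.722, -0.0]
wrist_force: [-0.4, -0.1, -1.9]
finger_gap: 0.29
```

Call:
{"op": "servo_tool", "data": {
  "deltas": [
    [[0,0,0],[0,0,0],20],
    [[0,0,0],[0,0,0.004],20],
    [[0,0,0],[0,0,0.008],20],
    [[0,0,0],[0,0,0.011],20],
    [[0,0,0],[0,0,0.012],20],
    [[0,0,0],[0,0,0.013],20],
    [[0,0,0],[0,0,0.013],20],
    [[0,0,0],[0,0,0.013],20],
    [[0,0,0],[0,0,0.013],20],
    [[0,0,0],[0,0,0.013],20]
  ]
}}

```text
clock: 30.85
tcp_pos: [0.5675, 0.3039, 0.1049]
tool_rot: [0.0, -0.692, 0.722, -0.0]
wrist_force: [0.0, -0.3, -0.8]
finger_gap: 0.293
```

Call:
{"op": "servo_tool", "data": {
  "deltas": [
    [[0,0,0],[0,0,0.002],20],
    [[0,0,0],[0,0,0.003],20],
    [[0,0,0],[0,0,0.004],20],
    [[0,0,0],[0,0,0.005],20],
    [[0,0,0],[0,0,0.006],20],
    [[0,0,0],[0,0,0.0065],20],
    [[0,0,0],[0,0,0.0065],20],
    [[0,0,0],[0,0,0.0065],20],
    [[0,0,0],[0,0,0.0065],20],
    [[0,0,0],[0,0,0.0065],20]
  ]
}}

```text
clock: 31.85
tcp_pos: [0.5674, 0.3039, 0.0985]
tool_rot: [0.0, -0.692, 0.722, -0.0]
wrist_force: [-1.0, -0.5, 1.6]
finger_gap: 0.289
```

Call:
{"op": "servo_tool", "data": {
  "deltas": [
    [[0,0,0],[0,0,0],32],
    [[0,0,0],[0,0,0],38],
    [[0,0,0],[0,0,0],44],
    [[0,0,0],[0,0,0],50],
    [[0,0,0],[0,0,0],50],
    [[0,0,0],[0,0,-0.01],50],
    [[0,0,0],[0,0,-0.03],50],
    [[0,0,0],[0,0,-0.05],50],
    [[0,0,0],[0.02,0.03,-0.05],50],
    [[0,0,0],[0.05,0.06,-0.05],50]
  ]
}}

```text
clock: 32.85
tcp_pos: [0.5062, 0.2573, 0.1498]
tool_rot: [0.002, -0.692, 0.722, -0.001]
wrist_force: [-0.8, -0.6, 0.0]
finger_gap: 0.499
```

Call:
{"op": "servo_tool", "data": {
  "deltas": [
    [[0,0,0],[0.03,0.03,0],50],
    [[0,0,0],[0.055,0.045,0],50],
    [[0,0,0],[0.055,0.045,0],50],
    [[0,0,0],[0.055,0.045,0],50],
    [[0,0,0],[0.055,0.045,0],50],
    [[0,0,0],[0.055,0.045,0],50],
    [[0,0,0],[0.055,0.045,0],50],
    [[0,0,0],[0.055,0.045,0],50],
    [[0,0,0],[0.055,0.045,0],50],
    [[0,0,0],[0.055,0.045,0],50]
  ]
}}

```text
clock: 33.85
tcp_pos: [0.4579, 0.2037, 0.1481]
tool_rot: [-0.0, -0.692, 0.722, 0.0]
wrist_force: [0.6, -0.2, -0.5]
finger_gap: 0.5
```

```bash
python3 -c "
from h import *
print(env.get_obs()['tcp_pos'])
seated((.5655,.4));seated((.567,.304))
held()"
```

```text
[0.45789617 0.20369549 0.14814571]
top flange 273 [0.5663 0.4011 0.0251] z 0.075 slope [-0.009 -0.008]
top knob 68 [0.5637 0.3985] zmax 0.1152
scene flange 142 [0.5627 0.3018 0.0255] z 0.0745 slope [0.026 0.038]
tcp [0.4579 0.2036 0.1483] rot [ 0.    -0.692  0.722  0.   ] F [ 0.1  0.1 -0.8] gap 0.501
top pot 112 [0.5632 0.068  0.0318]
top pot 127 [0.566  0.3997 0.0305]
scene pot 82 [0.5598 0.0681 0.0328]
scene pot 34 [0.5617 0.3999 0.0325]
scene pot 140 [0.565  0.3034 0.0311]
```

Call:
{"op": "servo_tool", "data": {
  "deltas": [
    [[0,0,0],[0.01,-0.004,0.02],50],
    [[0,0,0],[0.01,-0.004,0.05],50],
    [[0,0,0],[0.01,-0.004,0.08],50],
    [[0,0,0],[0.01,-0.004,0.1],50],
    [[0,0,0],[0.01,-0.004,0.11],50],
    [[0,0,0],[0.01,-0.004,0.11],50],
    [[0,0,0],[0.01,-0.004,0.11],50],
    [[0,0,0],[0.01,-0.004,0.11],30],
    [[0,0,0],[0.01,-0.004,0.11],20],
    [[0,0,0],[0.01,-0.004,0.11],20]
  ]
}}

```text
clock: 35.15
tcp_pos: [0.4627, 0.1938, 0.0397]
tool_rot: [0.001, -0.692, 0.722, -0.001]
wrist_force: [-0.8, -0.8, 6.3]
finger_gap: 0.289
```

Call:
{"op": "servo_tool", "data": {
  "deltas": [
    [[0,0,0],[0,0,0],20],
    [[0,0,0],[0,0,0],20],
    [[0,0,0],[0,0,0],20],
    [[0,0,0],[0,0,-0.01],20],
    [[0,0,0],[0,0,-0.03],20],
    [[0,0,0],[0,0,-0.06],20],
    [[0,0,0],[0,0,-0.09],20],
    [[0,0,0],[0,0,-0.11],20],
    [[0,0,0],[0,0,-0.11],20],
    [[0,0,0],[0,0,-0.11],20]
  ]
}}

```text
clock: 36.15
tcp_pos: [0.4614, 0.1934, 0.1484]
tool_rot: [0.0, -0.692, 0.722, -0.0]
wrist_force: [-0.9, -0.4, -2.1]
finger_gap: 0.289
```

```bash
python3 -c "
from h import *
held();seated((.567,.304))"
```

```text
tcp [0.4614 0.1934 0.1484] rot [ 0.    -0.692  0.722 -0.   ] F [-0.9 -0.4 -2.1] gap 0.289
top pot 112 [0.5633 0.0681 0.0318]
top pot 135 [0.5655 0.3993 0.0304]
scene held flange 245 [0.4573 0.1926 0.0248] z 0.1235 rel [-0.0041 -0.0008] slope [0.03  0.038]
scene pot 83 [0.5592 0.0682 0.0331]
scene pot 42 [0.5655 0.4    0.0336]
scene pot 66 [0.5637 0.3042 0.0324]
scene flange 74 [0.5618 0.3007 0.0257] z 0.0748 slope [0.004 0.03 ]
```

Call:
{"op": "servo_tool", "data": {
  "deltas": [
    [[0,0,0],[0.025,-0.021,0],20],
    [[0,0,0],[0.05,-0.042,0],20],
    [[0,0,0],[0.075,-0.065,0],20],
    [[0,0,0],[0.1,-0.09,0],20],
    [[0,0,0],[0.121,-0.107,0],20],
    [[0,0,0],[0.121,-0.107,0],20],
    [[0,0,0],[0.121,-0.107,0.0],20],
    [[0,0,0],[0.121,-0.107,0.0],20],
    [[0,0,0],[0.121,-0.107,0.015],20],
    [[0,0,0],[0.121,-0.107,0.03],20]
  ]
}}

```text
clock: 37.35
tcp_pos: [0.5627, 0.069, 0.1183]
tool_rot: [0.0, -0.692, 0.722, -0.0]
wrist_force: [-0.7, -0.1, -1.7]
finger_gap: 0.29
```

Call:
{"op": "servo_tool", "data": {
  "deltas": [
    [[0,0,0],[0,0,0],20],
    [[0,0,0],[0,0,0.004],20],
    [[0,0,0],[0,0,0.008],20],
    [[0,0,0],[0,0,0.011],20],
    [[0,0,0],[0,0,0.012],20],
    [[0,0,0],[0,0,0.013],20],
    [[0,0,0],[0,0,0.013],20],
    [[0,0,0],[0,0,0.013],20],
    [[0,0,0],[0,0,0.013],20],
    [[0,0,0],[0,0,0.013],20]
  ]
}}

```text
clock: 38.35
tcp_pos: [0.5632, 0.0678, 0.1054]
tool_rot: [0.0, -0.691, 0.722, -0.0]
wrist_force: [0.4, -0.3, -1.5]
finger_gap: 0.286
```

Call:
{"op": "servo_tool", "data": {
  "deltas": [
    [[0,0,0],[0,0,0.002],20],
    [[0,0,0],[0,0,0.003],20],
    [[0,0,0],[0,0,0.004],20],
    [[0,0,0],[0,0,0.005],20],
    [[0,0,0],[0,0,0.006],20],
    [[0,0,0],[0,0,0.007],20],
    [[0,0,0],[0,0,0.007],20],
    [[0,0,0],[0,0,0.007],20],
    [[0,0,0],[0,0,0.007],20],
    [[0,0,0],[0,0,0.007],20]
  ]
}}

```text
clock: 39.35
tcp_pos: [0.5631, 0.0679, 0.0987]
tool_rot: [0.0, -0.692, 0.722, -0.0]
wrist_force: [-2.5, -0.4, 4.9]
finger_gap: 0.29
```

Call:
{"op": "servo_tool", "data": {
  "deltas": [
    [[0,0,0],[0,0,0],32],
    [[0,0,0],[0,0,0],38],
    [[0,0,0],[0,0,0],44],
    [[0,0,0],[0,0,0],50],
    [[0,0,0],[0,0,0],50],
    [[0,0,0],[0,0,-0.01],50],
    [[0,0,0],[0,0,-0.03],50],
    [[0,0,0],[0,0,-0.07],50],
    [[0,0,0],[0,0,-0.11],50],
    [[0,0,0],[0,0,-0.15],50]
  ]
}}

```text
clock: 40.35
tcp_pos: [0.5628, 0.0679, 0.2506]
tool_rot: [0.0, -0.692, 0.722, -0.0]
wrist_force: [0.1, 0.5, -0.3]
finger_gap: 0.498
```

```bash
python3 -c "
from h import *
print(env.get_obs()['tcp_pos'],env.get_obs()['tool_rot'])
for c in((.5655,.4),(.567,.304),(.563,.068)):print(c);seated(c)
for n in('top','scene'):
    p=env.camera(n);w=cloud(p);c=p['color'].astype(int)
    P=w[(c[...,0]>150)&(c[...,1]<70)&(c[...,2]<80)&near(w,(.6,-.06),.12,.14,.2)];print('red',len(P),line(P) if len(P)>5 else 0)
"
```

```text
[0.56281866 0.06787862 0.25058657] [ 2.21080495e-04 -6.91533125e-01  7.22344701e-01 -1.46144809e-04]
(0.5655, 0.4)
top flange 286 [0.5663 0.401  0.0254] z 0.0751 slope [-0.003 -0.012]
top knob 66 [0.5639 0.3986] zmax 0.1135
scene flange 171 [0.5636 0.4    0.0245] z 0.0746 slope [0.027 0.024]
scene knob 63 [0.5594 0.395 ] zmax 0.1121
(0.567, 0.304)
top flange 286 [0.568  0.3049 0.0255] z 0.0749 slope [-0.014 -0.004]
top knob 67 [0.5656 0.3029] zmax 0.1169
scene flange 199 [0.5645 0.303  0.0247] z 0.0747 slope [0.02  0.032]
scene knob 67 [0.561  0.2989] zmax 0.1123
(0.563, 0.068)
scene flange 95 [0.5558 0.0677 0.0282] z 0.0746 slope [0.011 0.022]
scene knob 96 [0.5568 0.0637] zmax 0.1125
red 0 0
red 78 (array([ 0.61038085, -0.04369169]), array([ 0.61159667, -0.03932958]), array([-0.26848865, -0.96328285]), np.float64(0.05118489849488233))
```

All three lids read as seated and level: flange top z about 0.075 (nominal 0.075), and in both views for pot_1 and pot_3. Only the scene view saw pot_2. Next I move above the tap handle.

Call:
{"op": "servo_tool", "data": {
  "deltas": [
    [[0,0,7],[0.03,-0.015,0],45],
    [[0,0,13.3],[0.06,-0.03,0],45],
    [[0,0,13.3],[0.09,-0.045,0],45],
    [[0,0,13.3],[0.103,-0.057,0],45],
    [[0,0,13.3],[0.103,-0.057,0],45],
    [[0,0,13.3],[0.103,-0.057,0],45],
    [[0,0,13.3],[0.103,-0.057,0.02],45],
    [[0,0,13.3],[0.103,-0.057,0.03],45],
    [[0,0,13.3],[0.103,-0.057,0.03],45],
    [[0,0,13.3],[0.103,-0.057,0.03],45]
  ]
}}

```text
clock: 41.75
tcp_pos: [0.615, -0.0368, 0.2183]
tool_rot: [-0.0, -0.604, 0.797, 0.0]
wrist_force: [-0.9, 0.2, -0.0]
finger_gap: 0.451
```

Call:
{"op": "servo_tool", "data": {
  "deltas": [
    [[0,0,0],[0,0,0.01],45],
    [[0,0,0],[0,0,0.02],45],
    [[0,0,0],[0,0,0.03],45],
    [[0,0,0],[0,0,0.04],45],
    [[0,0,0],[0,0,0.05],45],
    [[0,0,0],[0,0,0.057],45],
    [[0,0,0],[0,0,0.057],45],
    [[0,0,0],[0,0,0.057],45],
    [[0,0,0],[0,0,0.057],45],
    [[0,0,0],[0,0,0.057],45]
  ]
}}

```text
clock: 42.75
tcp_pos: [0.616, -0.0376, 0.1619]
tool_rot: [0.0, -0.603, 0.798, -0.0]
wrist_force: [-0.4, 0.2, 0.4]
finger_gap: 0.449
```

Call:
{"op": "servo_tool", "data": {
  "deltas": [
    [[0,0,0],[0,0,0],15],
    [[0,0,0],[0,0,0],10],
    [[0,0,0],[0,0,0],10],
    [[0,0,0],[0,0,0],10],
    [[0,0,0],[0,0,0],10],
    [[0,0,0],[0,0,0],10],
    [[0,0,0],[0,0,0],10],
    [[0,0,0],[0,0,0],10],
    [[0,0,0],[0,0,0],10],
    [[0,0,0],[0,0,0],10]
  ],
  "grip_force": 25
}}

```text
clock: 43.75
tcp_pos: [0.6161, -0.0375, 0.1618]
tool_rot: [0.001, -0.603, 0.798, -0.0]
wrist_force: [3.4, 0.0, 5.2]
finger_gap: 0.205
```

Call:
{"op": "servo_tool", "data": {
  "deltas": [
    [[0,0,3.5],[0.0001,-0.0044,0],10],
    [[0,0,7],[0.0005,-0.0088,0],10],
    [[0,0,10.5],[0.0012,-0.0131,0],10],
    [[0,0,14],[0.0021,-0.0174,0],10],
    [[0,0,17.5],[0.0033,-0.0217,0],10],
    [[0,0,21],[0.0048,-0.0258,0],10],
    [[0,0,24.5],[0.0065,-0.0299,0],10],
    [[0,0,28],[0.0084,-0.0338,0],10],
    [[0,0,31.5],[0.0106,-0.0376,0],10],
    [[0,0,35],[0.013,-0.0413,0],10]
  ]
}}

```text
clock: 44.75
tcp_pos: [0.6523, -0.0609, 0.1618]
tool_rot: [0.001, -0.335, 0.942, 0.0]
wrist_force: [1.4, 1.5, 4.9]
finger_gap: 0.203
```

Call:
{"op": "servo_tool", "data": {
  "deltas": [
    [[0,0,0],[0,0,0],10],
    [[0,0,0],[0,0,0],10],
    [[0,0,0],[0,0,0],10],
    [[0,0,0],[0,0,0],10],
    [[0,0,0],[0,0,0],10],
    [[0,0,0],[0,0,0],10],
    [[0,0,0],[0,0,0],10],
    [[0,0,0],[0,0,0],10],
    [[0,0,0],[0,0,0],10],
    [[0,0,0],[0,0,0],10]
  ]
}}

```text
clock: 45.75
tcp_pos: [0.6524, -0.0611, 0.1618]
tool_rot: [0.001, -0.335, 0.942, -0.0]
wrist_force: [4.2, 0.8, 5.8]
finger_gap: 0.208
```

Call:
{"op": "servo_tool", "data": {
  "deltas": [
    [[0,0,0],[0,0,0],25],
    [[0,0,0],[0,0,0],32],
    [[0,0,0],[0,0,0],40],
    [[0,0,0],[0,0,0],45],
    [[0,0,0],[0,0,-0.015],45],
    [[0,0,0],[0,0,-0.04],45],
    [[0,0,0],[0,0,-0.07],45],
    [[0,0,0],[0,0,-0.09],45],
    [[0,0,0],[0,0.04,-0.09],45],
    [[0,0,0],[0,0.09,-0.09],45]
  ]
}}

```text
clock: 46.75
tcp_pos: [0.5956, 0.0076, 0.2513]
tool_rot: [0.001, -0.334, 0.943, -0.0]
wrist_force: [1.0, 1.7, 0.0]
finger_gap: 0.45
```

Call:
{"op": "servo_tool", "data": {
  "deltas": [
    [[0,0,0],[0,0.05,0],45],
    [[0,0,0],[0,0.1,0],45],
    [[0,0,0],[0,0.15,0],45],
    [[0,0,0],[0,0.2,0],45],
    [[0,0,0],[0,0.25,0],45],
    [[0,0,0],[0,0.3,0],45],
    [[0,0,0],[0,0.35,0],45],
    [[0,0,0],[0,0.4,0],45],
    [[0,0,0],[0,0.45,0],45],
    [[0,0,0],[0,0.5,0],45]
  ]
}}

```text
clock: 47.75
tcp_pos: [0.2771, 0.397, 0.2514]
tool_rot: [0.0, -0.335, 0.942, 0.0]
wrist_force: [2.1, 0.3, -0.9]
finger_gap: 0.451
```

Call:
{"op": "servo_tool", "data": {
  "deltas": [
    [[0,0,0],[0,0.04,0],45],
    [[0,0,0],[0,0.08,0],45],
    [[0,0,0],[0,0.12,0],45],
    [[0,0,0],[0,0.13,0],45],
    [[0,0,0],[0,0.13,0],45],
    [[0,0,0],[0,0.13,0],45],
    [[0,0,0],[0,0.13,0],45],
    [[0,0,0],[0,0.13,0],45],
    [[0,0,0],[0,0.13,0],45],
    [[0,0,0],[0,0.13,0],45]
  ]
}}

```text
clock: 48.75
tcp_pos: [0.1972, 0.4962, 0.2514]
tool_rot: [0.0, -0.335, 0.942, 0.0]
wrist_force: [0.8, -0.3, 0.9]
finger_gap: 0.451
```

```bash
cat >> h.py <<'E'
def final():
    print(env.get_obs()['clock'],env.get_obs()['tcp_pos'])
    for c in((.5655,.4),(.567,.304),(.563,.068)):print(c);seated(c)
    for n in('top','scene'):
        p=env.camera(n);w=cloud(p);c=p['color'].astype(int);hsv=cv2.cvtColor(p["color"],cv2.COLOR_RGB2HSV).astype(int)
        P=w[(c[...,0]>150)&(c[...,1]<70)&(c[...,2]<80)&near(w,(.62,-.06),.12,.14,.2)]
        if len(P)>5:
            l=line(P);u=-l[2] if l[2][0]<0 else l[2];print(n,'red',len(P),l[1],'dir deg',np.degrees(np.arctan2(u[1],u[0])),"z",P[:,2].mean())
        P=w[near(w,(.592,-.11),.09,.118,.133)];l=line(P);print("pipe deg",np.degrees(np.arctan2(l[2][1],l[2][0])))
        for t in("slip_brush","modelling_tool","pot_1","lid_1"):
            for d in env.find_in(p,t)[:5]:print(n,t,round(d["conf"],2),np.round(d["location"],3))
        a=(slice(120,290),slice(130,390)) if n=='top' else (slice(150,290),slice(110,400))
        cv2.imwrite(f"pics/f_{n}_{int(env.get_obs()['clock'])}.png",cv2.resize(p["color"][a][:,:,::-1],(800,520 if n=='top' else 386),interpolation=cv2.INTER_CUBIC))
E
python3 -c "
from h import *
final()"; ls pics | grep f_
```

```text
48.75 [0.19720279 0.4962368  0.2514346 ]
(0.5655, 0.4)
top flange 280 [0.5667 0.4009 0.0254] z 0.0753 slope [-0.019 -0.002]
top knob 68 [0.5637 0.3984] zmax 0.116
scene flange 175 [0.5635 0.3994 0.0246] z 0.0747 slope [0.015 0.038]
scene knob 64 [0.5592 0.3945] zmax 0.1122
(0.567, 0.304)
top flange 286 [0.5683 0.3049 0.0253] z 0.0753 slope [-0.015 -0.007]
top knob 66 [0.5655 0.3028] zmax 0.1161
scene flange 193 [0.5645 0.3029 0.0238] z 0.0746 slope [0.023 0.034]
scene knob 64 [0.5613 0.2987] zmax 0.1136
(0.563, 0.068)
top flange 284 [0.5642 0.0679 0.025 ] z 0.0752 slope [-0.021 -0.002]
top knob 64 [0.5612 0.0684] zmax 0.1154
scene flange 98 [0.5562 0.0675 0.0281] z 0.0749 slope [-0.001  0.032]
scene knob 92 [0.5568 0.0637] zmax 0.1129
top red 83 [ 0.65104699 -0.059444  ] dir deg 39.56723495447711 z 0.17162641717606317
pipe deg -97.69743669157764
top slip_brush 0.64 [0.37  0.265 0.012]
top modelling_tool 0.8 [0.336 0.262 0.012]
top pot_1 0.67 [0.551 0.379 0.049]
top lid_1 0.9 [0.557 0.07  0.072]
top lid_1 0.9 [0.564 0.304 0.073]
top lid_1 0.68 [0.564 0.19  0.013]
top lid_1 0.58 [0.559 0.392 0.078]
scene red 69 [ 0.64725818 -0.06376098] dir deg 39.09993431838609 z 0.17143244465334415
pipe deg -96.31612972669674
scene slip_brush 0.56 [0.366 0.26  0.014]
scene modelling_tool 0.67 [0.334 0.26  0.006]
scene pot_1 0.9 [0.547 0.282 0.037]
scene pot_1 0.61 [0.545 0.377 0.037]
scene lid_1 0.82 [0.56  0.294 0.074]
scene lid_1 0.71 [0.556 0.182 0.014]
scene lid_1 0.65 [0.558 0.39  0.073]
scene lid_1 0.59 [0.558 0.056 0.09 ]
f_scene_49.png
f_top_49.png
```

View pics/f_top_49.png

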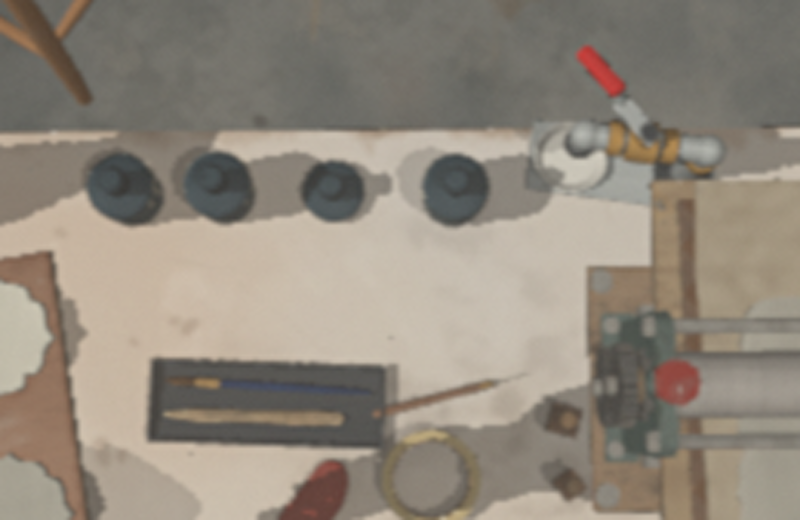

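View pics/f_scene_49.png

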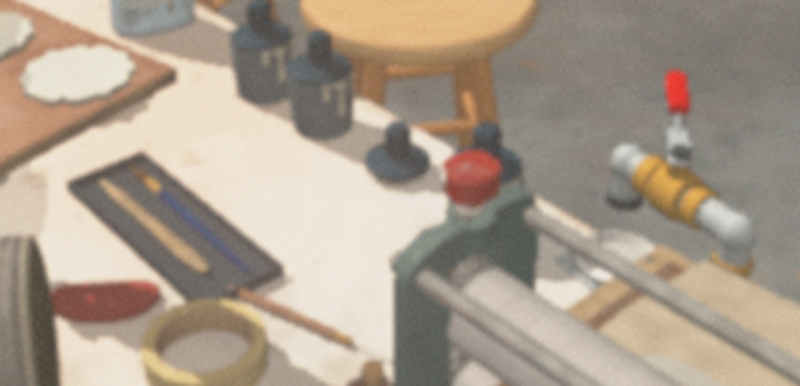

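The top view shows lids on all three pots at (123,187), (219,187) and (456,188), and the spare on the bench at (333,190). The brush (270,385) and tool (252,416) lie flat in the tray, and the handle (600,70) stands at about 45° to the pipe. The scene view agrees, so I'm handing in.

```bash
python3 -c "
from station import env
print(env.sign_off())"
```

```text
the job is handed in; nothing more can be done
None
```

I put the modelling tool and the slip brush in the tray, closed all three pots that were there with lids, left the spare lid where it was, and turned the tap to half open. I handed the job in at about 49 s; no verdict is reported.

**Last checks:**
- **Lids:** all three flange tops read z ≈ 0.075 m (nominal 0.075), level within 0.04 rad. The lid centres are about 1 mm from their pot axes in the top view. The scene view of pot_2 was partly hidden by the press and put that lid up to 8 mm off in x. I trusted the top view, because the grasps had shown the scene camera reads 3–4 mm short in x.
- **Tap:** the handle reads 39.1–39.6° in the world frame and the pipe 82.3–84°. That makes about 43–45° between them, against a target of 45° ± 5.7°.
- **Tray:** both tools lie flat inside it. I measured their middles at about 14 mm (tool) and 16–20 mm (brush) across from the tray's middle, and within about 10 mm along it.
- **Knocks and contact:** I saw no pot knocked aside, and no high forces at the end of any move.

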